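Snap the melter's relay module back on its rail

ROBOT

A 6-joint arm with a two-finger parallel gripper is mounted at the origin on a cart in front of the work surface, level with it; the furniture and walls round the work are solid. World frame = base frame: x ahead of the robot, y to its left, z up, the work surface at z = 0. Lengths are in mm, angles in rad, forces in N, time in s.
With the tool pointing down it reaches from about 300 to 1000 mm from the base axis. Payload 5.1 kg.
Tool frame: the origin (TCP) lies at the very end of the fingers, on their centre line; the grasp point (between the pads) lies 19 mm behind it; z points along the fingers, y is the direction in which the jaws open and shut (so a half turn about z gives the same grasp; the last joint's range is limited). The gripper opens to 95 mm and grips with 3 to 60 N. Pads are 20 mm wide; open, the fingers measure 119 mm over their backs; the gripper's body (75 mm by 180 mm) begins 59 mm behind the grasp point.
Start: joints at [1.137, 0.124, 1.65, -0, 1.367, -0.083], TCP at [223.392, 610.394, 214.656] pointing down, gripper open.
Joint ranges: [-2.61, 2.61], [-1.02, 2.33], [0.03, 2.71], [-1.35, 4.49], [0.32, 2.68], [-2.91, 2.91]. Speed limits (rad/s): [2.57, 2.57, 3.14, 3.14, 3.14, 3.14].

INTERFACE

Orientations are given as a unit quaternion [w, x, y, z].
In Python, from cell import bot, eyes gives the robot as it stands.
- The arm moves only by the tool apply_moves, never from a script. Its argument "motion" is a list of rows, each a list of 3 entries, a list of its own where there are three numbers: the shift along the tool's x, y, z in cm, then the turn about the tool's z in rad, then the finger opening in cm, from 0 to 9.51. In form: [[[dx, dy, dz], twist, gripper], ...]. A call has exactly 8 rows; each row shifts and turns the commanded pose from where the row before left it, along the tool's axes as they then stand; what a row does not reach is not made up. A row lasts 1/12 s, in which the tool goes at most 41.7 mm and 7.16 degrees, less where a joint would pass 70% of its speed; a pose out of reach is approached as far as the arm can. A call with a gripper value outside its range is refused whole. The fingers move at their own pace and stop on an object; the grip force is fixed at half the most. Time passes only in rows, so rows that do not move let the fingers close, or fill a call up. It gives the time, the measured TCP pose, the force and the opening at its end, in the units of the state.
- bot.read_state(): the state, without advancing time (a new reading comes with each control period).
- eyes.snapshot(name): name is "scene" or "top" or "wrist"; returns a dict with "image" (480x640x3 uint8, red, green, blue), "fx", "fy", "cx", "cy" (pixels), "k1" (the pictures are not rectified: a ray, as slopes to the right and down, at radius r is drawn at 1 + k1 r^2 times it, then the intrinsics apply), "rvec" (rotation vector, rad) and "tvec" (3), from world to camera coordinates, as OpenCV has them; the wrist camera has in their place "tool_from_camera" (4x4, takes a point from camera to tool coordinates, whose origin is the TCP and whose axes are the flange's). Camera axes: x right, y down, z forward; pixel columns grow to the right and rows downward; lengths in mm; the calibration is good to about 2 mm. A picture is of the moment at which its call begins: read the wrist's pose just before it. There is no depth.
- bot.hand_in(): hands the job in, once; it reports no verdict.
Trained networks look in a picture, given as the dict that the camera call returned (one of the last four; its "shot" number tells which), for a name from the list of things; names that differ only in an ending like _2 or _b are one class to them, and where a whole thing is asked for, a point or a joint stands for the part that bears it (a point fixed in the world has none). Each returns a list of dicts, best first, with "p" (0 to 1); they miss things now and then, are a little off and sometimes report something else, mostly with a low value. They report only what shows in the picture. A call takes as long as a camera call.
- eyes.outline_of(query, picture): "mask" (480x640 bool, what is visible of it) and "bbox" ([left, top, width, height] in pixels, round what is visible of it).
- eyes.place_of(query, picture): "centre" ([row, column] in pixels: a listed point, or the origin of a listed thing).
The state is a dict: "time": time; "qpos": joint angles; "joint_velocities": joint speeds; "joint_torque": joint torques, N m; "position": TCP position; "tcp_rot": TCP orientation; "contact_force": force on the tool from outside, world axes, zero at the start; "wrist_torque": the same for the moment, N m; "opening": opening from 0.0 (shut) to 1.0 (fully open).
Only numpy, scipy, OpenCV 4.12 (cv2) and the standard library are available. Lean on these libraries where they do the work, as an engineer would, in place of code of your own. Each camera call takes 0.05 s, during which the arm holds its last target.

TASK

Put the loose relay module back on the control panel's mounting rail: hook its fixed lip over the rail's upper edge with the foot still raised, then tilt the foot down until the foot clip snaps under the lower edge and the module sits flat on the rail. Then slide it along the rail until it sits up against the row of small terminals, and let go. Do not force anything, and leave the things round about where they are.

Things in the scene. Friction and masses are not known exactly. Their poses are not given: they have to be found in the camera images.
- panel: Melter's control housing, cover off, fixed on the table: grey, 260 mm wide (y), 154 mm deep (x), 20 mm high at the robot's side, 92 mm at the back; its open top slopes 25 degrees, rising along x, and holds a steel plate with the rail. Origin: middle of its underside. Low brass earth bar along the plate's top edge (x about 70 mm in the rim's axes).
- rim: Rim of the housing's sloping top, fixed to it. Origin: 4 mm above the middle of the plate, at the level of the rail's underside; x up the slope, y along the rail (robot's left), z square out of the plate. The plate with the rail is clamped by slots: along x the rail's middle lies anywhere within 7 mm of x = 0, which is not measured (see it or feel for it); in y and z it is true. It does not give when pushed.
- rail_mid (a point): Nominal place of the rail's middle, at the rim's origin, same axes. Hat-shaped metal rail along y, 236 mm long, 35 wide, 15 high, on spacers. From its middle (mm): two flanges 2.5 thick, outer face z = 15, underside 12.5, free edges x = +17.5 (upper) and -17.5 (lower), free space under them to x = +-11.5. Free from y = -62 to +90; at +90 a slim switch, up to z = 69.
- row_face (a point): Face, looking along +y, of the row of six small terminals fixed on the rail at its right end: y = -62 mm in the rim's axes, here at z = 28.5 mm; same axes. The row is 42 mm long (y), 52 mm wide (x) and reaches up to z = 42 mm (27 mm above the flanges).
- relay_center (a point): Centre of the loose relay module, light grey with a black front, 0.13 to 0.25 kg, standing front up. x to its fixed lip, y across, z out of its front. Here (mm): lower block x +-45, z -39 to 1; upper block x +-21, z 1 to 39; flat sides y = +-17.5 (grip these); back face z = -39. Mounted: axes as the rim's; from the rail's middle x = 0 (+-1), z = 54; against the terminals y = -44.5.
- relay_lip (a point): Point in the mouth of the lip's gap, (17.5, 0, -40.3) mm from the centre, same axes. The lip hangs below the back face: a leg with inner face at x = 18.5, 11 mm long, and a tongue from it towards -x, to x = 13.8, upper face 3 mm below the back face at the leg and 5 mm at its tip, 8.5 mm deep. The upper flange enters this gap with the module tilted 15 to 22 degrees, foot raised.
- clip_nose (a point): Upper inner corner of the foot clip's nose, (-14, 0, -42.7) mm from the centre, same axes; the clip is black, its pull tab reaches to x = -51. Below the corner a bevel runs out and down to x = -19, 11 mm below the back face: pressed down, it rides over the lower flange's edge. With the lip at the upper edge the nose clears the lower flange while the foot is raised 17 degrees or more.
- relay_clip (a joint): Slide of the sprung foot clip in m: 0 sprung in, grows as the nose is pushed outward to the module's -x, at most 0.006. It is pushed out about 3.5 mm and snaps back below 1 mm under the lower flange. Spring 3.6 N at rest, 0.9 N more per mm; snapping takes 8 to 14 N at the foot.
- marker: Black and white marker pen, 135 mm long (y), 17 mm thick, lying on the table in front of the panel; origin in the middle of its underside. Leave it.
- candle_brown_1: Russet pillar candle, 68 mm across, 88 mm high, behind the module; origin in the middle of its underside. Leave it.
- tealight_0: Tealight in a metal cup, 38 mm across, 24 mm high, left of the panel; origin in the middle of its underside. Leave it.
- wick_spool: Wooden wick spool, 60 mm across, 68 mm high, at the right edge of the table; origin in the middle of its underside. Leave it.

How it is judged:
By the outcome, as a careful person would: the job done as asked, in the order asked, and still so for the second after the job is handed in, with the robot touching nothing.
It also fails if it takes over 70 s, if anything falls off the work surface, if the arm or the gripper's body presses on something with over 40 N, if the wrist force passes 120 N, or if a joint passes its speed limit or range.

## Working session

There is one attempt and no reset: what is moved stays moved. The work goes in short steps, Python scripts to look and compute and a tool call to move; the robot and the scene stay as the last step left them, time stands still between calls to the robot, and variables do not carry over. Pictures are saved under pics/ and viewed, and the job is handed in when it is done.

Besides the shell and the picture viewer there is one more tool, called after "Call:" as name(argument=value, ...), one argument or row to a line, values as JSON. apply_moves: Moves the arm, as the interface text tells. Its arguments: {"type":"object","properties":{"motion":{"type":"array","items":{"type":"array"}}},"required":["motion"]}

```bash
ls -la; mkdir -p pics; cat > look.py <<'E'
import sys,cv2,numpy as np
from cell import bot,eyes
def snap(name,fn):
    s=bot.read_state(); p=eyes.snapshot(name)
    cv2.imwrite('pics/'+fn+'.png',p['image'][:,:,::-1]); return s,p
E
python3 - <<'E'
from look import *
import pickle
print(bot.read_state())
for n in ['scene','top','wrist']:
    s,p=snap(n,n+'0')
    print({k:v for k,v in p.items() if k!='image'})
    pickle.dump((s,p),open(n+'0.pkl','wb'))
    for q in ['panel','relay_center','relay_lip','clip_nose','row_face','rail_mid','marker','candle_brown_1','tealight_0','wick_spool']:
        try: print(n,q,[(d['p'],d['centre']) for d in eyes.place_of(q,p)][:2])
        except Exception as e: print(q,e)
print(bot.read_state()['time'])
E
```

```text
total 12
drwxr-xr-x  3 agent agent 4096 Dec  7 16:05 .
drwxr-xr-x 23 root  root  4096 Dec  7 16:05 ..
drwxr-xr-x  2 agent agent 4096 Dec  7 16:05 pics
{'time': 0.0, 'qpos': array([ 1.13739482e+00,  1.24525189e-01,  1.65164817e+00, -5.15884973e-05,
        1.36745779e+00, -8.25991354e-02]), 'joint_velocities': array([-9.05323198e-04, -1.44986414e-03, -1.12378941e-03, -3.97248397e-04,
        2.25203259e-03,  2.81139105e-05]), 'joint_torque': array([-3.69050667e-04, -4.17631996e+01, -3.59916186e+01,  7.74072181e-02,
        4.92310768e-02, -1.78839377e-04]), 'position': array([223.15160575, 609.83108308, 213.38930045]), 'tcp_rot': array([-2.35636186e-04,  1.74497936e-01,  9.84657012e-01, -9.91953951e-04]), 'contact_force': array([ 0.60866241,  0.41686547, -0.58578673]), 'wrist_torque': array([-0.00621556, -0.05127398, -0.02843565]), 'opening': 1.0006705925851853}
{'fx': 599.070881825692, 'fy': 599.070881825692, 'cx': 330.8633009405841, 'cy': 229.61072283714932, 'k1': -0.040348582688296934, 'rvec': array([ 2.08998485, -0.84667822,  0.38954686]), 'tvec': array([-294.32427604,  363.831472
[... 1165 characters left out ...]

{'fx': 391.0983638883093, 'fy': 391.0983638883093, 'cx': 322.45239442354716, 'cy': 246.54994565831694, 'k1': -0.08229024018022287, 'tool_from_camera': array([[-6.26029913e-04, -9.60691540e-01, -2.77617315e-01,
         7.74418816e+01],
       [ 9.99999707e-01, -4.79104239e-04, -5.97074938e-04,
        -7.83837752e-02],
       [ 4.40597209e-04, -2.77617608e-01,  9.60691558e-01,
        -1.69944688e+02],
       [ 0.00000000e+00,  0.00000000e+00,  0.00000000e+00,
         1.00000000e+00]]), 'shot': 3}
wrist panel []
wrist relay_center []
wrist relay_lip []
wrist clip_nose []
wrist row_face []
wrist rail_mid []
wrist marker []
wrist candle_brown_1 []
wrist tealight_0 []
wrist wick_spool []
1.65
```

View pics/scene0.png

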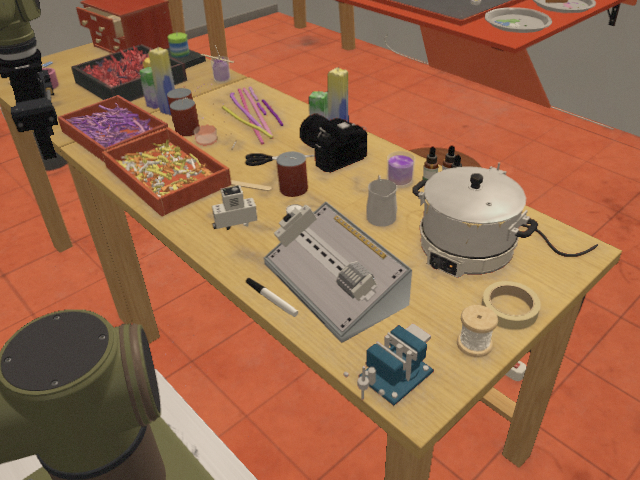

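View pics/top0.png

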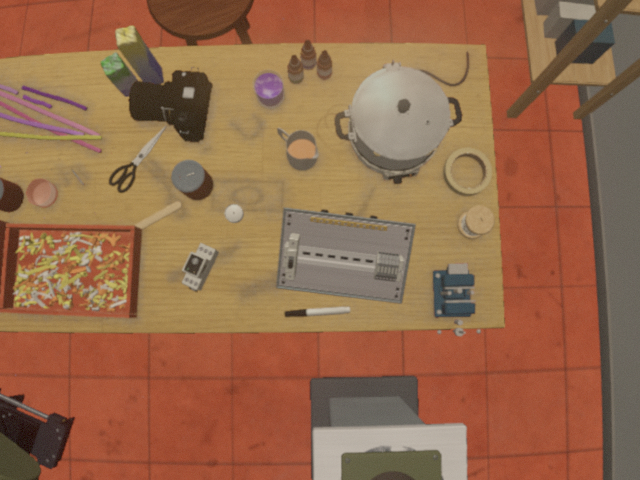

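View pics/wrist0.png

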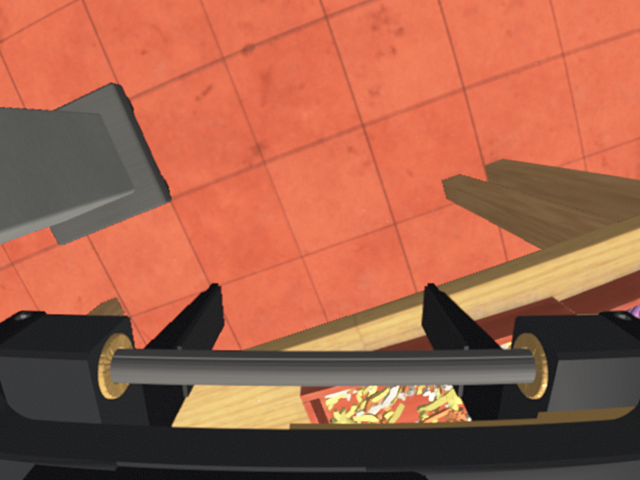

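```bash
cat > geo.py <<'E'
import numpy as np,cv2,pickle
from scipy.spatial.transform import Rotation as R
from scipy.optimize import least_squares
def extr(s,p):
    """returns Rcw (world->cam), t"""
    if 'rvec' in p: return R.from_rotvec(p['rvec']).as_matrix(), np.array(p['tvec'])
    q=np.array(s['tcp_rot']); Rt=R.from_quat([q[1],q[2],q[3],q[0]]).as_matrix()
    T=np.array(p['tool_from_camera']); Rwc=Rt@T[:3,:3]; o=Rt@T[:3,3]+s['position']
    return Rwc.T, -Rwc.T@o
def ray(s,p,uv):
    xd=(uv[0]-p['cx'])/p['fx']; yd=(uv[1]-p['cy'])/p['fy']
    x,y=xd,yd
    for _ in range(30):
        f=1+p['k1']*(x*x+y*y); x,y=xd/f,yd/f
    Rm,t=extr(s,p); return -Rm.T@t, Rm.T@np.array([x,y,1.])
def atz(s,p,uv,z):
    o,d=ray(s,p,uv); return o+d*(z-o[2])/d[2]
def proj(s,p,P):
    Rm,t=extr(s,p); c=(Rm@np.atleast_2d(P).T).T+t
    x=c[:,:2]/c[:,2:]; f=1+p['k1']*(x**2).sum(1)
    return x*f[:,None]*p['fx']+[p['cx'],p['cy']]
def tri(obs):
    A=np.zeros((3,3));b=np.zeros(3)
    for s,p,uv in obs:
        o,d=ray(s,p,uv); d=d/np.linalg.norm(d); M=np.eye(3)-np.outer(d,d); A+=M; b+=M@o
    return np.linalg.solve(A,b)
def load(n): return pickle.load(open(n+'.pkl','rb'))
E
python3 - <<'E'
from geo import *
np.set_printoptions(precision=1,suppress=True)
S=load('scene0');T=load('top0')
d={'panel':([283.2,334.6],[260,341.1]),'relay_center':([206.3,236.7],[263,199.8]),'relay_lip':([214,245.6],[262,206.6]),'row_face':([269.5,344.9],[265.6,372.7]),'rail_mid':([259.8,331.4],[256.5,345.7]),'spool':([343.3,472.8],[223.9,469.5]),'candle':([187.5,293.3],[182.2,199.8]),'tea':([218.6,293.9],[214.8,233.6]),'marker':([299.1,269],[312.3,317.9])}
for k,(a,b) in d.items():
    P=tri([(*S,a[::-1]),(*T,b[::-1])])
    print(k,P, 'resid', proj(*S,P)[0]-a[::-1], proj(*T,P)[0]-b[::-1])
S=S[1]['image'];T=T[1]['image']
a=cv2.resize(S[170:250,190:310],None,fx=5,fy=5,interpolation=cv2.INTER_CUBIC)
b=cv2.resize(T[190:310,160:240],None,fx=5,fy=5,interpolation=cv2.INTER_CUBIC)
cv2.imwrite('pics/crS.png',a[:,:,::-1]);cv2.imwrite('pics/crT.png',b[:,:,::-1])
E
```

```text
panel [499.7  91.8   7.3] resid [-1.3  0.2] [ 0.7 -1. ]
relay_center [490.7 380.   48.3] resid [ 0.2 -0. ] [-0.1  0.2]
relay_lip [497.7 367.8  30.1] resid [-1.7  0.1] [ 1.  -1.5]
row_face [477.5  36.4  91.1] resid [ 0.2 -0. ] [-0.1  0.1]
rail_mid [496.3  88.3  71.2] resid [ 1.2 -0.2] [-0.7  0.9]
spool [ 570.6 -182.8    1.8] resid [ 0.9 -0.2] [-0.5  0.6]
candle [665.  395.    7.8] resid [ 1.8 -0.3] [-1.1  1.6]
tea [599.1 322.7 -11.4] resid [ 0.5 -0.1] [-0.3  0.4]
marker [387.8 144.6   6.3] resid [ 1.3 -0.2] [-0.7  1. ]
```

View pics/crS.png

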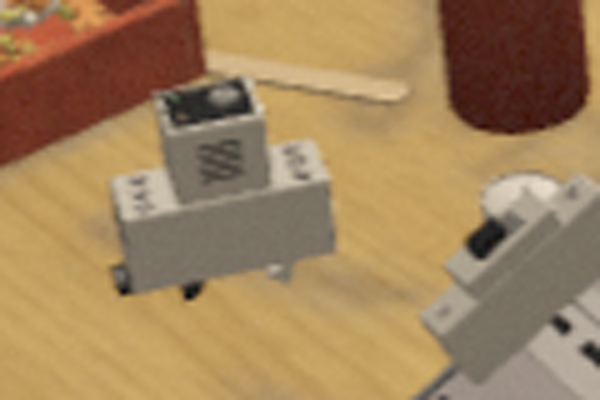

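View pics/crT.png

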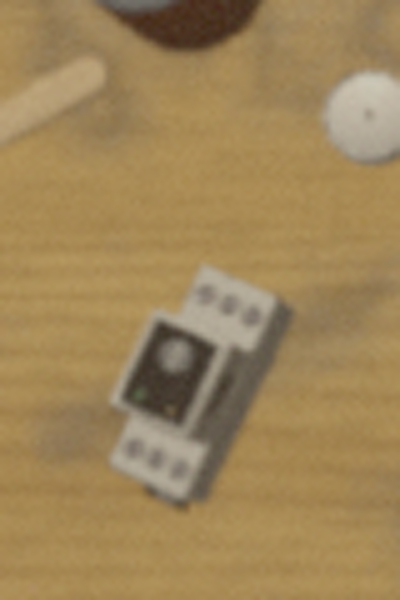

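Call:
apply_moves(
  motion=[
    [[-3.3,-1.24,0],0,9.5],
    [[-3.3,-1.24,0],0,9.5],
    [[-3.3,-1.24,0],0,9.5],
    [[-3.3,-1.24,0],0,9.5],
    [[-3.3,-1.24,0],0,9.5],
    [[-3.3,-1.24,0],0,9.5],
    [[-3.3,-1.24,0],0,9.5],
    [[-3.3,-1.24,0],0,9.5],
  ],
)

```text
time: 2.32
position: [438.3, 425.3, 214.9]
tcp_rot: [0.0, 0.174, 0.985, 0.0]
contact_force: [1.1, 0.8, 0.2]
opening: 0.999
```

Call:
apply_moves(
  motion=[
    [[-3.3,-1.24,0],0,9.5],
    [[-3.3,-1.24,0],0,9.5],
    [[0,0,0],0.06,9.5],
    [[0,0,0],0.06,9.5],
    [[0,0,0],0,9.5],
    [[0,0,0],0,9.5],
    [[0,0,0],0,9.5],
    [[0,0,0],0,9.5],
  ],
)

```text
time: 2.98
position: [490.3, 380.9, 214.7]
tcp_rot: [0.0, 0.232, 0.973, 0.0]
contact_force: [-0.5, 0.7, 0.4]
opening: 1.0
```

```bash
python3 - <<'E'
from look import *
import pickle
s,p=snap('wrist','w1'); pickle.dump((s,p),open('w1.pkl','wb'))
for k in ['time','position','tcp_rot','contact_force','opening']: print(k,s[k])
for q in ['relay_center','relay_lip']: print(q,eyes.place_of(q,p)[:2])
E
```

```text
time 2.9833
position [490.34141288 380.89819053 214.7177979 ]
tcp_rot [2.84235795e-05 2.32441697e-01 9.72610331e-01 1.43832555e-05]
contact_force [-0.4771889   0.65146682  0.36940154]
opening 1.000043452846792
relay_center []
relay_lip []
```

View pics/w1.png

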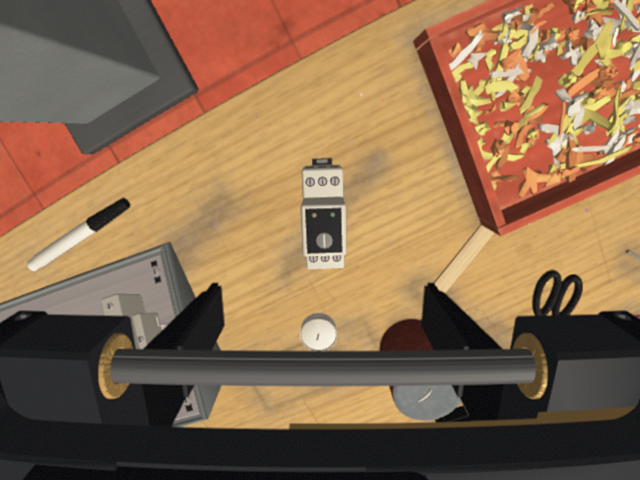

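```bash
python3 - <<'E'
from geo import *
s,p=load('w1')
a=cv2.resize(p['image'][145:285,270:380],None,fx=4,fy=4,interpolation=cv2.INTER_CUBIC)
cv2.imwrite('pics/w1c.png',a[:,:,::-1])
E
```

```text
(no output)
```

View pics/w1c.png

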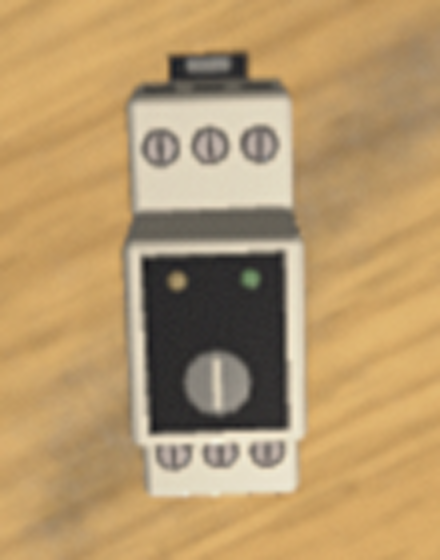

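```bash
cat > fit1.py <<'E'
from geo import *
np.set_printoptions(precision=2,suppress=True)
s,p=load('w1')
M=np.array([[-21,-17.5,39],[-21,17.5,39],[21,17.5,39],[21,-17.5,39],[-45,-17.5,1],[-45,17.5,1],[45,-17.5,1],[45,17.5,1]])
uv=np.array([[301.5,205],[346,204.5],[344.5,255.8],[304,255.8],[302.8,169.3],[342.8,168.8],[306.8,268.3],[344.5,268]])
def W(v,M=M):
    return R.from_euler('ZYX',[v[2],v[4],0]).apply(M)+[v[0],v[1],v[3]]
for free in (0,1,2):
    def f(a):
        v=np.array([a[0],a[1],a[2],50.,0.])
        if free>0: v[3]=a[3]
        if free>1: v[4]=a[4]
        return (proj(s,p,W(v))-uv).ravel()
    r=least_squares(f,[490,380,-.46,50,0][:3+free],x_scale=[1,1,.01,1,.01][:3+free])
    print(free,r.x,np.degrees(r.x[2]),'rms',np.sqrt(np.mean(r.fun**2))); print(r.fun.reshape(-1,2).T)
q=s['tcp_rot'];Rt=R.from_quat([q[1],q[2],q[3],q[0]]).as_matrix();print(Rt, np.degrees(np.arctan2(Rt[1,1],Rt[0,1]))-90)
E
python3 fit1.py
```

```text
0 [486.69 384.13  -0.45] -25.667884897661395 rms 1.0183699554707024
[[-0.76  0.55  2.32 -1.31 -0.65  0.9  -1.1  -0.07]
 [-0.39 -0.87  0.29  1.2  -0.67 -1.09  1.25  0.75]]
1 [488.36 383.32  -0.45  41.62] -25.667285916729888 rms 0.5953163053687238
[[-0.11 -0.08  1.71 -0.73 -0.09  0.4  -0.66 -0.55]
 [ 0.09 -0.37 -0.64  0.25  0.67  0.28  0.12 -0.36]]
2 [488.25 383.37  -0.45  41.74   0.  ] -25.668076471212807 rms 0.5895570863182056
[[-0.12 -0.06  1.71 -0.73 -0.12  0.42 -0.66 -0.56]
 [ 0.22 -0.24 -0.56  0.34  0.57  0.18 -0.03 -0.5 ]]
[[-0.89  0.45  0.  ]
 [ 0.45  0.89  0.  ]
 [-0.    0.   -1.  ]] -26.8817347010788
```

Call:
apply_moves(
  motion=[
    [[0.41,0.14,0],-0.02,9.5],
    [[0,0,2.8],0,9.5],
    [[0,0,2.8],0,9.5],
    [[0,0,2.8],0,9.5],
    [[0,0,2.8],0,9.5],
    [[0,0,2.6],0,9.5],
    [[0,0,1.8],0,9.5],
    [[0,0,0.5],0,9.5],
  ],
)

```text
time: 3.8
position: [485.0, 382.4, 49.4]
tcp_rot: [-0.002, 0.223, 0.975, -0.002]
contact_force: [-0.2, -0.8, -0.9]
opening: 0.999
```

```bash
python3 - <<'E'
from look import *
import pickle
s,p=snap('wrist','w2'); pickle.dump((s,p),open('w2.pkl','wb'))
for k in ['time','position','tcp_rot','contact_force','opening']: print(k,s[k])
E
```

```text
time 3.8
position [484.97650177 382.36862586  49.36662423]
tcp_rot [-0.00242399  0.22288696  0.97483813 -0.00248048]
contact_force [-0.17416872 -0.78109302 -0.87629553]
opening 0.9989620445193756
```

View pics/w2.png

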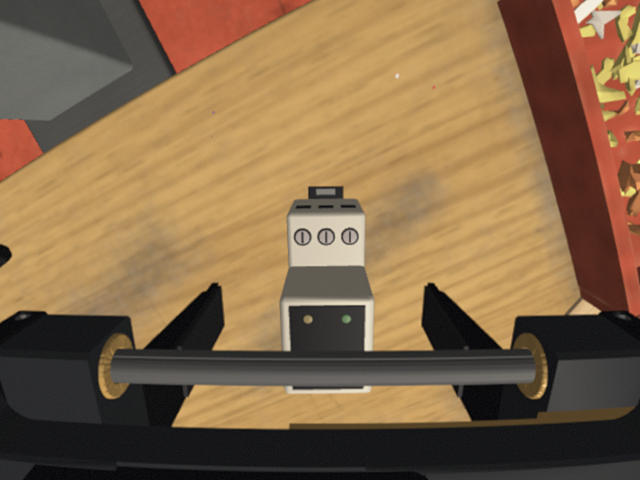

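```bash
python3 - <<'E'
from look import *
import pickle
s,p=snap('wrist','w3'); pickle.dump((s,p),open('w3.pkl','wb'))
for k in ['time','position','tcp_rot','contact_force','opening']: print(k,s[k])
a=cv2.resize(p['image'][175:400,250:400],None,fx=2.6,fy=2.6,interpolation=cv2.INTER_CUBIC)
cv2.imwrite('pics/w3c.png',a[:,:,::-1])
E
```

```text
time 3.85
position [485.50399481 382.65512818  50.24833456]
tcp_rot [-0.00201307  0.22299987  0.97481419 -0.00207237]
contact_force [ 0.37305506 -0.73330781 -0.4941475 ]
opening 0.9990803700180572
```

View pics/w3c.png

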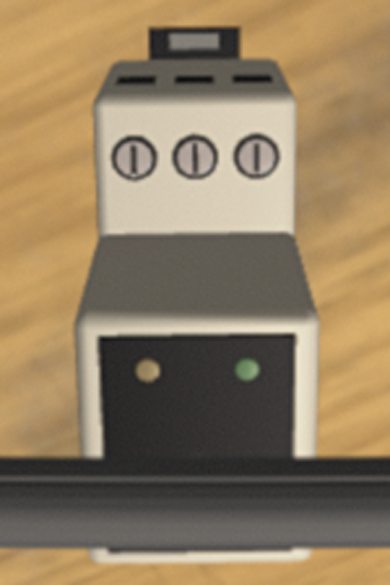

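```bash
cat > fit2.py <<'E'
from geo import *
np.set_printoptions(precision=2,suppress=True)
s,p=load('w3')
M=np.array([[-21,-17.5,39],[-21,17.5,39],[21,-17.5,39],[21,17.5,39],[-45,-17.5,1],[-45,17.5,1],[-21,-17.5,1],[-21,17.5,1]])
uv=np.array([[279.6,297.3],[372.7,297.3],[285.4,390.4],[368.5,389.6],[286.5,212.3],[363.8,212.3],[288.5,265.4],[363.1,264.6]])
def W(v): return R.from_euler('ZYX',[v[2],v[4],0]).apply(M)+[v[0],v[1],v[3]]
for free in (0,1,2):
    def f(a):
        v=np.array([a[0],a[1],a[2],50.,0.])
        if free>0: v[3]=a[3]
        if free>1: v[4]=a[4]
        return (proj(s,p,W(v))-uv).ravel()
    r=least_squares(f,[490,380,-.46,50,0][:3+free],x_scale=[1,1,.01,1,.01][:3+free])
    print(free,r.x,np.degrees(r.x[2]),'rms',np.sqrt(np.mean(r.fun**2))); print(r.fun.reshape(-1,2).T)
q=s['tcp_rot'];Rt=R.from_quat([q[1],q[2],q[3],q[0]]).as_matrix();print(np.degrees(np.arctan2(Rt[1,1],Rt[0,1]))-90)
print('module rel to tool', Rt.T@(np.array([r.x[0],r.x[1],r.x[3]])-s['position']))
E
python3 fit2.py
```

```text
0 [486.63 383.9   -0.44] -25.20917412890489 rms 1.920981523052908
[[-1.64  1.5  -2.56  2.41 -0.94  1.31 -1.05  1.  ]
 [-0.55 -1.29  3.63  3.89 -0.38 -1.11 -1.71 -1.55]]
1 [488.41 383.07  -0.44  45.27] -25.207727336004066 rms 0.8777267236238077
[[ 0.02 -0.16 -1.2   1.    0.22  0.19  0.02 -0.05]
 [-0.73 -1.45  0.41  0.68  1.9   1.2  -0.94 -0.76]]
2 [488.16 383.18  -0.44  44.83   0.02] -25.20649168739107 rms 0.7475317483232056
[[ 0.09 -0.21 -0.96  0.76  0.12  0.28  0.01 -0.05]
 [ 0.31 -0.41  0.07  0.34  1.54  0.83 -1.48 -1.3 ]]
-25.770267303339764
module rel to tool [-2.18  1.66  5.4 ]
```

Call:
apply_moves(
  motion=[
    [[-0.08,0,0.2],0,9.5],
    [[0,0,0],0,3],
    [[0,0,0],0,3],
    [[0,0,0],0,3],
    [[0,0,0],0,3],
    [[0,0,0],0,3],
    [[0,0,0],0,3],
    [[0,0,0],0,3],
  ],
)

```text
time: 4.57
position: [488.4, 383.3, 51.8]
tcp_rot: [0.0, 0.224, 0.975, 0.0]
contact_force: [-0.4, -0.2, 0.3]
opening: 0.566
```

Call:
apply_moves(
  motion=[
    [[0,0,0],0,3],
    [[0,0,0],0,3],
    [[0,0,0],0,3],
    [[0,0,0],0,3],
    [[0,0,0],0,3],
    [[0,0,0],0,3],
    [[0,0,0],0,3],
    [[0,0,0],0,3],
  ],
)

```text
time: 5.23
position: [488.3, 383.3, 51.6]
tcp_rot: [-0.0, 0.223, 0.975, -0.0]
contact_force: [-0.8, 0.1, 0.8]
opening: 0.368
```

Call:
apply_moves(
  motion=[
    [[0,0,-0.8],0,3],
    [[0,0,-2.2],0,3],
    [[0,0,-2.5],0,3],
    [[0,0,-2.5],0,3],
    [[0,0,-2.5],0,3],
    [[0,0,-2.5],0,3],
    [[0,0,-2.5],0,3],
    [[0,0,-1.5],0,3],
  ],
)

```text
time: 5.9
position: [489.1, 383.8, 225.5]
tcp_rot: [0.001, 0.223, 0.975, 0.001]
contact_force: [0.6, -0.2, -0.5]
opening: 0.369
```

```bash
python3 - <<'E'
from geo import *
S,T=load('scene0'),load('top0')
a=cv2.resize(S[1]['image'][195:345,255:420],None,fx=4.5,fy=4,interpolation=cv2.INTER_CUBIC)
b=cv2.resize(T[1]['image'][200:310,270:420],None,fx=5,fy=5,interpolation=cv2.INTER_CUBIC)
cv2.imwrite('pics/pS.png',a[:,:,::-1]);cv2.imwrite('pics/pT.png',b[:,:,::-1])
E
```

```text
(no output)
```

View pics/pT.png

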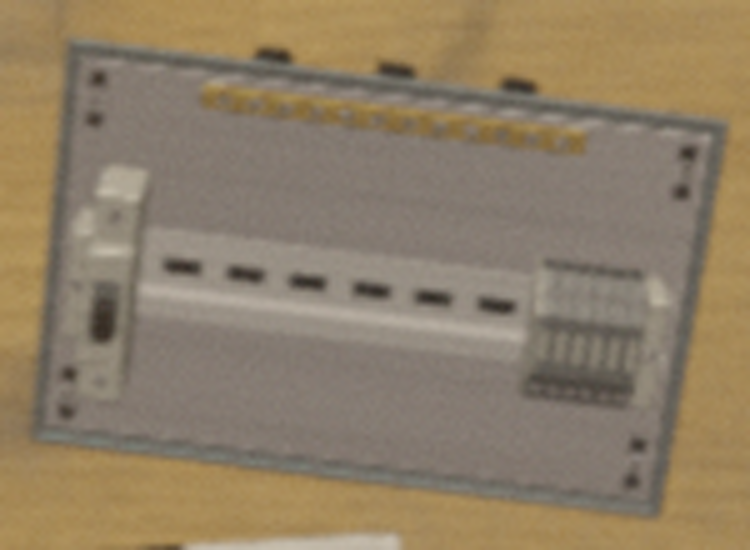

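View pics/pS.png

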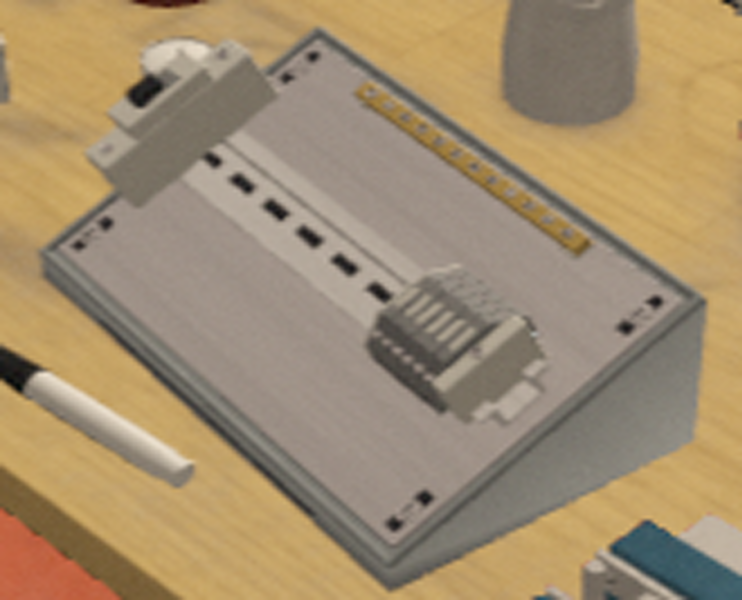

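```bash
cat > fitp.py <<'E'
from geo import *
np.set_printoptions(precision=2,suppress=True)
S,T=load('scene0'),load('top0')
P=np.array([[77,130,92],[77,-130,92],[-77,-130,20],[-77,130,20]])
oT=np.array([[284.4,208.4],[415,224.6],[401.4,303],[277.2,288]])
P2=np.array([[77,130,92],[77,-130,92],[-77,-130,20],[-77,130,20],[-77,-130,0],[77,-130,0]])
oS=np.array([[326.1,202.5],[411.2,270],[341.7,335.8],[264.6,259.3],[341.7,342],[409.4,304.5]])
W=lambda v,P:R.from_euler('Z',v[2]).apply(P)+[v[0],v[1],v[3] if len(v)>3 else 0]
for n in (3,4):
  for use in ('T','S','TS'):
    f=lambda v:np.r_[(proj(*T,W(v,P))-oT).ravel() if 'T' in use else [], (proj(*S,W(v,P2))-oS).ravel() if 'S' in use else []]
    r=least_squares(f,[497,90,-.08,0][:n],x_scale=[1,1,.01,1][:n]); print(use,r.x,np.degrees(r.x[2]),np.sqrt(np.mean(r.fun**2)))
E
python3 fitp.py
```

```text
T [498.66  88.6   -0.14] -7.754896543736029 0.7003089109053026
S [503.11  94.39  -0.13] -7.726481610152696 1.2062334165912239
TS [500.6   91.45  -0.13] -7.671142849535347 1.5231660778148766
T [500.09  87.97  -0.14 -13.36] -7.759308931124159 0.0945829362315406
S [513.46 104.83  -0.13 -14.42] -7.555177157376887 0.8115620656168236
TS [498.88  89.94  -0.14   4.57] -7.745481914068027 1.3317412627366358
```

Call:
apply_moves(
  motion=[
    [[-2.23,-2.86,0],0,3],
    [[-2.23,-2.86,0],0,3],
    [[-2.23,-2.86,0],0,3],
    [[-2.23,-2.86,0],0,3],
    [[-2.23,-2.86,0],0,3],
    [[-2.23,-2.86,0],0,3],
    [[-2.23,-2.86,0],0,3],
    [[-2.23,-2.86,0],0,3],
  ],
)

```text
time: 6.57
position: [549.0, 97.9, 221.4]
tcp_rot: [-0.0, 0.223, 0.975, -0.0]
contact_force: [0.3, -0.3, -2.1]
opening: 0.365
```

Call:
apply_moves(
  motion=[
    [[0,0,0],-0.08,3],
    [[0,0,0],-0.08,3],
    [[0,0,0],-0.08,3],
    [[0,0,0],-0.076,3],
    [[0,0,0],0,3],
    [[0,0,0],0,3],
    [[0,0,0],0,3],
    [[0,0,0],0,3],
  ],
)

```text
time: 7.23
position: [549.2, 99.7, 221.5]
tcp_rot: [-0.0, 0.068, 0.998, -0.0]
contact_force: [-0.8, 0.3, -1.6]
opening: 0.364
```

```bash
python3 - <<'E'
from look import *
import pickle
s,p=snap('wrist','w4'); pickle.dump((s,p),open('w4.pkl','wb'))
for k in ['time','position','tcp_rot','contact_force','wrist_torque','opening']: print(k,s[k])
for q in ['row_face','rail_mid','relay_lip','clip_nose']: print(q,eyes.place_of(q,p)[:2])
E
```

```text
time 7.2333
position [549.170025    99.73132093 221.54977487]
tcp_rot [-1.15858027e-04  6.77779306e-02  9.97700425e-01 -3.03198322e-05]
contact_force [-0.84050838  0.32561988 -1.61290299]
wrist_torque [ 0.09002415 -0.02816605  0.0227965 ]
opening 0.3636210118748537
row_face [{'centre': [157.4, 223.2], 'p': 0.76}]
rail_mid []
relay_lip []
clip_nose [{'centre': [40.2, 350.6], 'p': 0.3}]
```

View pics/w4.png

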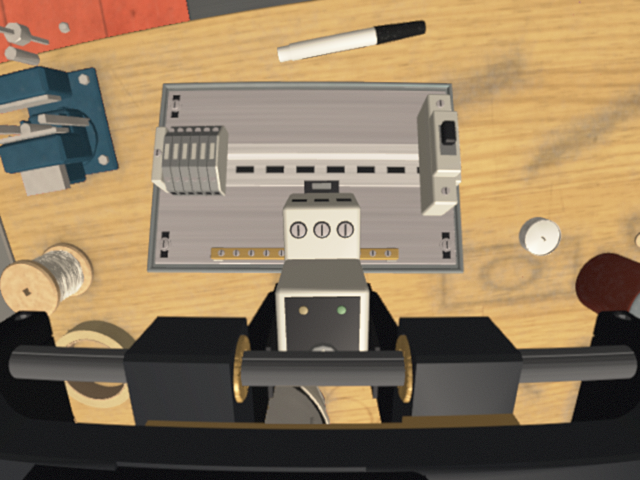

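```bash
python3 - <<'E'
from geo import *
s,p=load('w4')
a=cv2.resize(p['image'][75:280,140:320],None,fx=4,fy=2.9,interpolation=cv2.INTER_CUBIC)
b=cv2.resize(p['image'][75:280,300:480],None,fx=4,fy=2.9,interpolation=cv2.INTER_CUBIC)
cv2.imwrite('pics/w4a.png',a[:,:,::-1]);cv2.imwrite('pics/w4b.png',b[:,:,::-1])
E
```

```text
(no output)
```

View pics/w4a.png

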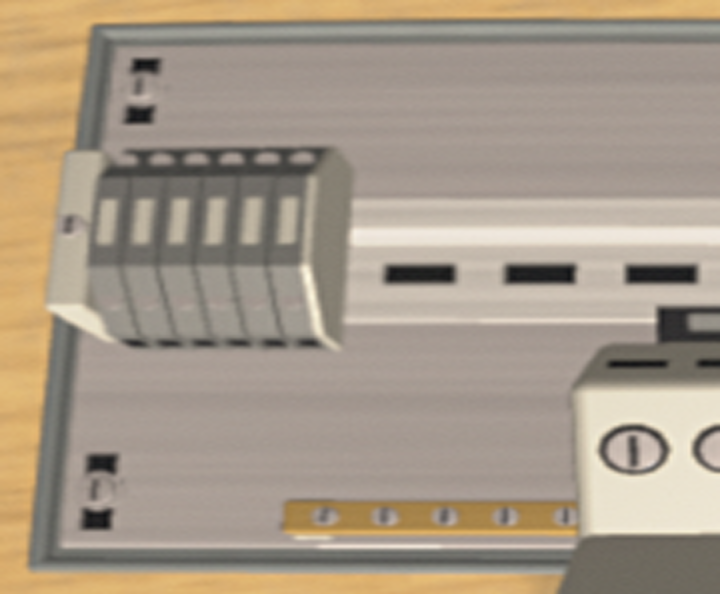

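View pics/w4b.png

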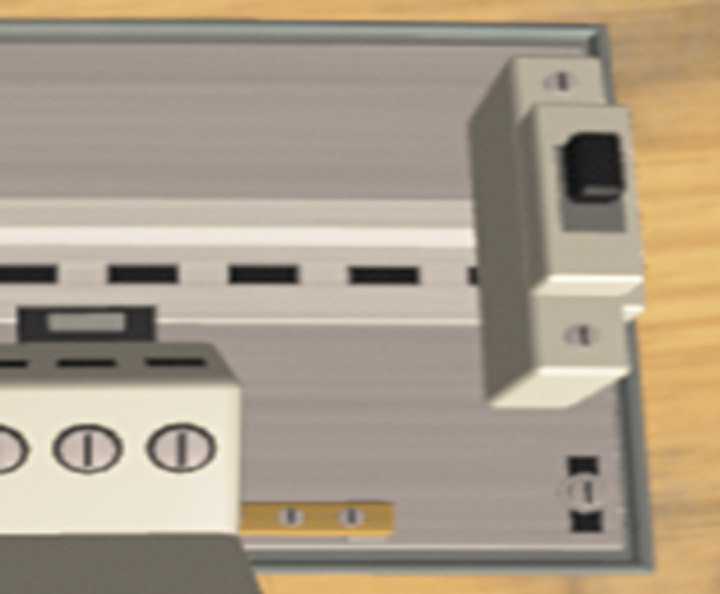

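Call:
apply_moves(
  motion=[
    [[0.75,-0.85,0.5],0,3],
    [[0.75,-0.85,0.5],0,3],
    [[0.75,-0.85,0.5],0,3],
    [[0.75,-0.85,0.5],0,3],
    [[0,0,0],0,3],
    [[0,0,0],0,3],
    [[0,0,0],0,3],
    [[0,0,0],0,3],
  ],
)

```text
time: 8.15
position: [515.7, 70.3, 202.3]
tcp_rot: [0.001, 0.067, 0.998, 0.0]
contact_force: [-0.4, -0.2, -1.4]
opening: 0.368
```

```bash
python3 - <<'E'
from look import *
import pickle
s,p=snap('wrist','w5'); pickle.dump((s,p),open('w5.pkl','wb'))
for k in ['time','position','tcp_rot','contact_force','wrist_torque','opening']: print(k,s[k])
im=p['image']
a=cv2.resize(im[75:300,140:300],None,fx=4,fy=2.6,interpolation=cv2.INTER_CUBIC)
b=cv2.resize(im[75:300,340:540],None,fx=3.5,fy=2.6,interpolation=cv2.INTER_CUBIC)
cv2.imwrite('pics/w5a.png',a[:,:,::-1]);cv2.imwrite('pics/w5b.png',b[:,:,::-1])
E
```

```text
time 8.15
position [515.69306066  70.30075687 202.3168626 ]
tcp_rot [5.83327881e-04 6.72449730e-02 9.97736317e-01 1.25959806e-04]
contact_force [-0.36797949 -0.20879599 -1.39048941]
wrist_torque [-0.00468464 -0.00220545 -0.06084881]
opening 0.3677520783111827
```

View pics/w5.png

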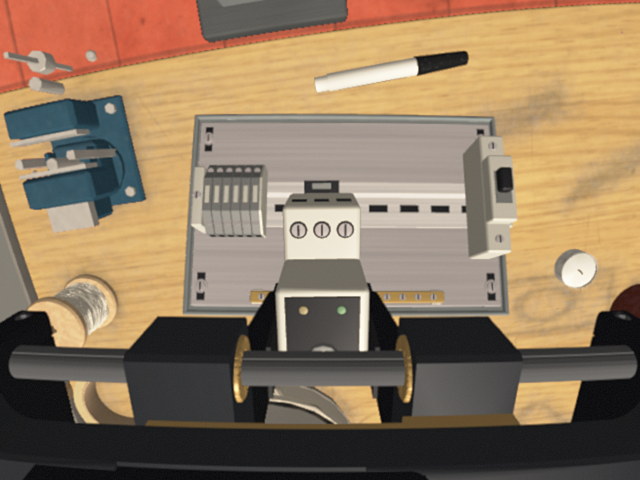

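View pics/w5a.png

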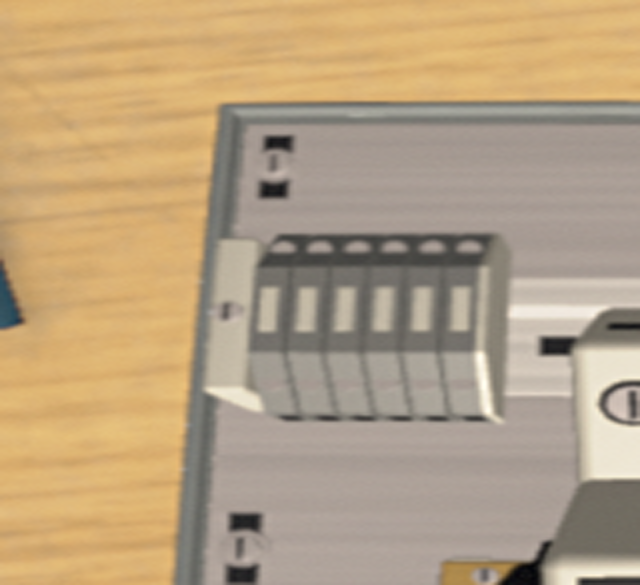

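View pics/w5b.png

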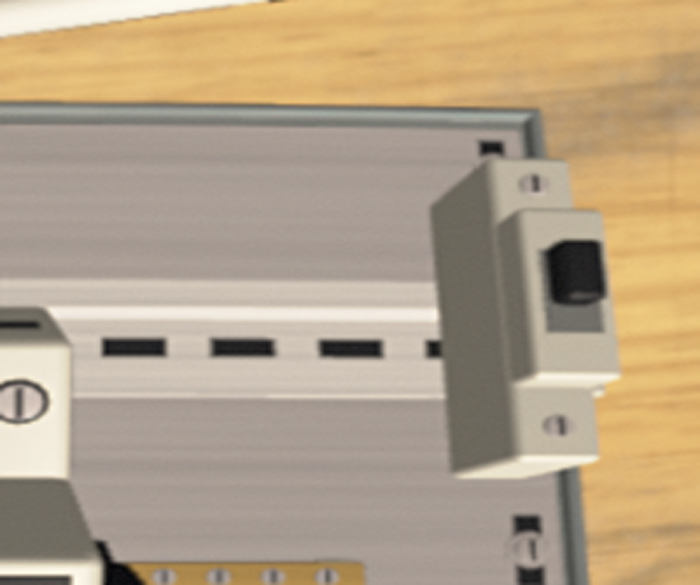

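```bash
cat > fitr.py <<'E'
from geo import *
np.set_printoptions(precision=2,suppress=True)
V={'4':load('w4'),'5':load('w5')}
rail=np.array([[-17.5,-62,15],[-17.5,90,15],[17.5,-62,15],[17.5,90,15]])
oR={'4':np.array([[227.75,143.5],[418.3,143.5],[226.3,184.7],[420.3,184.9]]),'5':np.array([[267.4,182],[464.9,183.0],[265.8,225.8],[467.5,226.9]])}
pan=np.array([[-77,-130,20],[77,-130,92],[-77,130,20],[77,130,92]])
oP={'4':np.array([[163.25,83.6],[147.5,270.9],[451.3,83.6],[463,271.6]]),'5':np.array([[195,115],[184,312],[494.3,116.9],[507,313]])}
def Wr(v,M): return R.from_euler('ZY',[v[2],-np.radians(25)]).apply(M)+[v[0],v[1],v[3]]
def Wp(v,P): return R.from_euler('Z',v[2]).apply(P)+[v[0],v[1],v[3]]
for nm,W,M,o,z0 in (('rail',Wr,rail,oR,62),('panel',Wp,pan,oP,0)):
  for use in ('4','5','45'):
    f=lambda v:np.concatenate([(proj(*V[u],W(v,M))-o[u]).ravel() for u in use])
    r=least_squares(f,[500,90,-.135,z0],x_scale=[1,1,.01,1]); J=r.jac; c=np.sqrt(np.diag(np.linalg.inv(J.T@J)))*.7
    print(nm,use,r.x,np.degrees(r.x[2]),'rms',np.sqrt(np.mean(r.fun**2)),'sd',c)
    if nm=='panel':
      f=lambda v:np.concatenate([(proj(*V[u],W([*v,0],M))-o[u]).ravel() for u in use])
      r=least_squares(f,[500,90,-.135],x_scale=[1,1,.01]);print('  z=0',r.x,np.sqrt(np.mean(r.fun**2)))
    else:
     for z in (56,60,64):
      f=lambda v:np.concatenate([(proj(*V[u],W([*v,z],M))-o[u]).ravel() for u in use])
      r=least_squares(f,[500,90,-.135],x_scale=[1,1,.01]);print('  z=',z,r.x,np.sqrt(np.mean(r.fun**2)))
E
python3 fitr.py
```

```text
rail 4 [498.85  92.58  -0.14  65.16] -7.814423332265942 rms 0.28090657255647405 sd [0.29 0.28 0.   1.13]
  z= 56 [499.4   92.51  -0.14] 1.9780764488617766
  z= 60 [499.16  92.54  -0.14] 1.151673308650443
  z= 64 [498.92  92.57  -0.14] 0.37917437011751814
rail 5 [498.4   92.2   -0.14  66.14] -7.941715917346751 rms 0.3097630214576573 sd [0.33 0.28 0.   1.02]
  z= 56 [500.18  93.06  -0.14] 2.411669930899069
  z= 60 [499.48  92.72  -0.14] 1.500028511458143
  z= 64 [498.78  92.38  -0.14] 0.6045222881451929
rail 45 [498.68  92.41  -0.14  65.46] -7.878182514719424 rms 0.38309552553063664 sd [0.21 0.2  0.   0.73]
  z= 56 [499.79  92.79  -0.14] 2.245530304958002
  z= 60 [499.32  92.63  -0.14] 1.3490433053003656
  z= 64 [498.85  92.47  -0.14] 0.5194074778721187
panel 4 [500.87  91.4   -0.14   0.13] -7.948840474234325 rms 0.19075439699619964 sd [0.31 0.31 0.   0.68]
  z=0 [500.88  91.39  -0.14] 0.19683601081338845
panel 5 [500.82  91.6   -0.14  -1.07] -7.994631105221973 rms 0.7187021772186153 sd [0.32 0.3  0.   0.62]
  z=0 [500.64  91.58  -0.14] 0.8360283803272266
panel 45 [500.82  91.48  -0.14  -0.53] -7.973165901016272 rms 0.5870253910071667 sd [0.22 0.22 0.   0.46]
  z=0 [500.76  91.49  -0.14] 0.6213584468789547
```

Call:
apply_moves(
  motion=[
    [[0.94,-0.02,0],0.003,3],
    [[0.95,-0.02,0],0,3],
    [[0,0,1],0,3],
    [[0,0,1.5],0,3],
    [[0,0,1.5],0,3],
    [[0,0,1.3],0,3],
    [[0,0,0.4],0,3],
    [[0,0,0],0,3],
  ],
)

```text
time: 8.87
position: [494.8, 72.2, 142.6]
tcp_rot: [-0.002, 0.069, 0.998, -0.0]
contact_force: [0.9, -0.2, -1.0]
opening: 0.37
```

```bash
python3 - <<'E'
from look import *
import pickle
s,p=snap('wrist','w6'); pickle.dump((s,p),open('w6.pkl','wb'))
for k in ['time','position','tcp_rot','contact_force','wrist_torque','opening']: print(k,s[k])
s2,p2=snap('scene','s6')
a=cv2.resize(p2['image'][150:340,230:430],None,fx=4,fy=3.15,interpolation=cv2.INTER_CUBIC)
cv2.imwrite('pics/s6c.png',a[:,:,::-1])
E
```

```text
time 8.8667
position [494.82142405  72.15160562 142.63876646]
tcp_rot [-1.75630434e-03  6.88141644e-02  9.97627931e-01 -1.94239475e-04]
contact_force [ 0.85883347 -0.2418704  -1.00546118]
wrist_torque [0.05424374 0.01342876 0.01771802]
opening 0.370198604537117
```

View pics/w6.png

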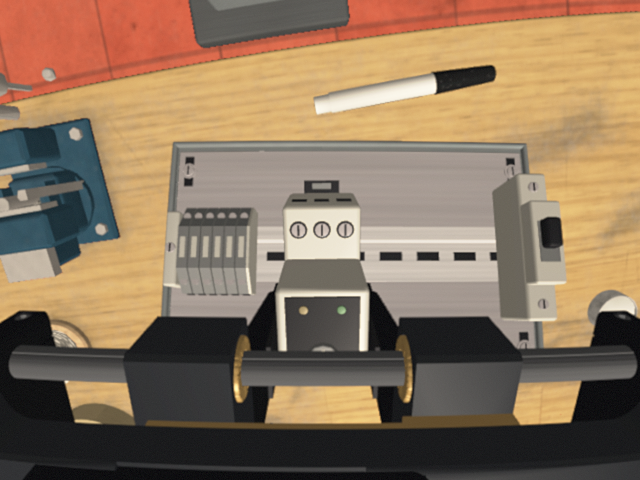

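View pics/s6c.png

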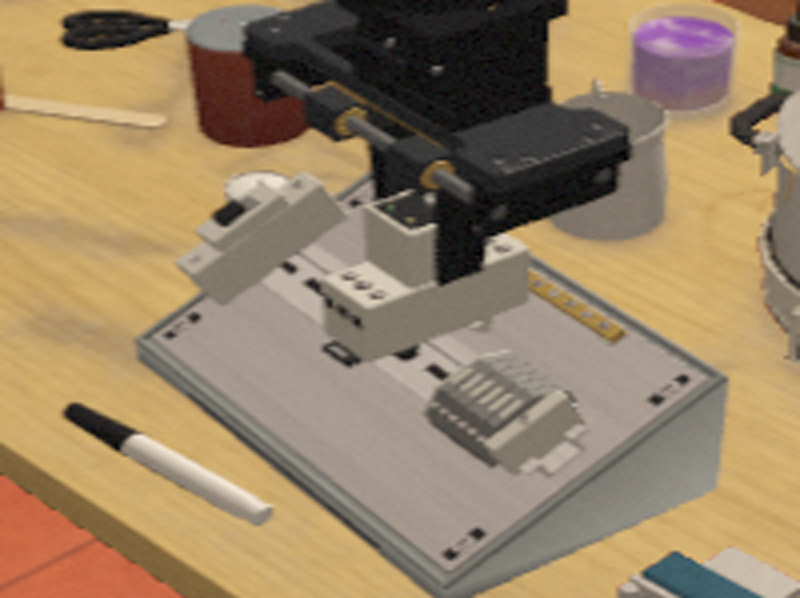

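```bash
python3 - <<'E'
from look import *
import pickle
s,p=snap('wrist','w7'); pickle.dump((s,p),open('w7.pkl','wb'))
for k in ['time','position','tcp_rot','contact_force','wrist_torque','opening']: print(k,s[k])
im=p['image']
a=cv2.resize(im[200:310,230:290],None,fx=8,fy=5,interpolation=cv2.INTER_CUBIC)
b=cv2.resize(im[200:310,360:520],None,fx=5,fy=5,interpolation=cv2.INTER_CUBIC)
cv2.imwrite('pics/w7a.png',a[:,:,::-1]);cv2.imwrite('pics/w7b.png',b[:,:,::-1])
c=cv2.resize(im[170:370,265:385],None,fx=5,fy=3,interpolation=cv2.INTER_CUBIC)
cv2.imwrite('pics/w7c.png',c[:,:,::-1])
E
```

```text
time 8.9667
position [496.39251881  72.17082086 144.91350506]
tcp_rot [1.76587839e-04 6.88453049e-02 9.97627332e-01 1.54093532e-05]
contact_force [ 0.35650444 -0.0163206  -1.66333751]
wrist_torque [-0.00571558 -0.01804567 -0.02952203]
opening 0.36962627615792654
```

View pics/w7a.png

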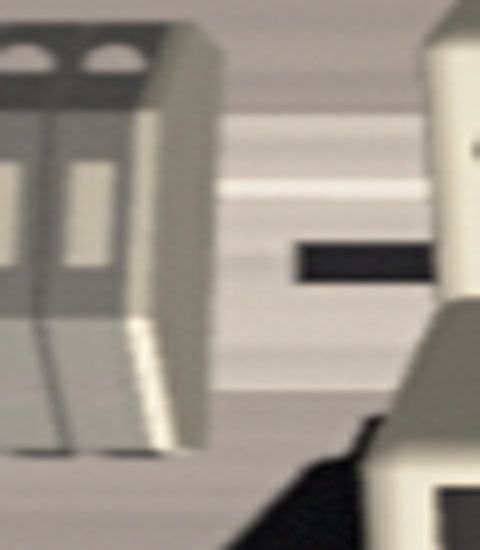

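View pics/w7b.png

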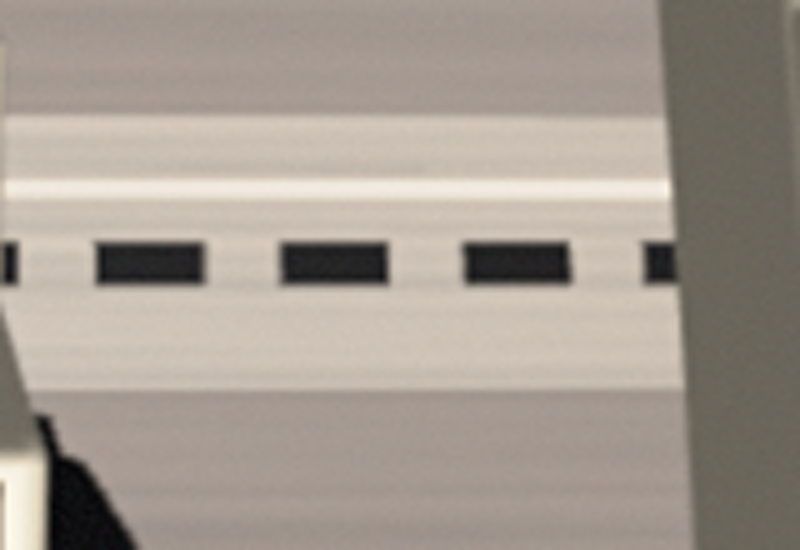

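View pics/w7c.png

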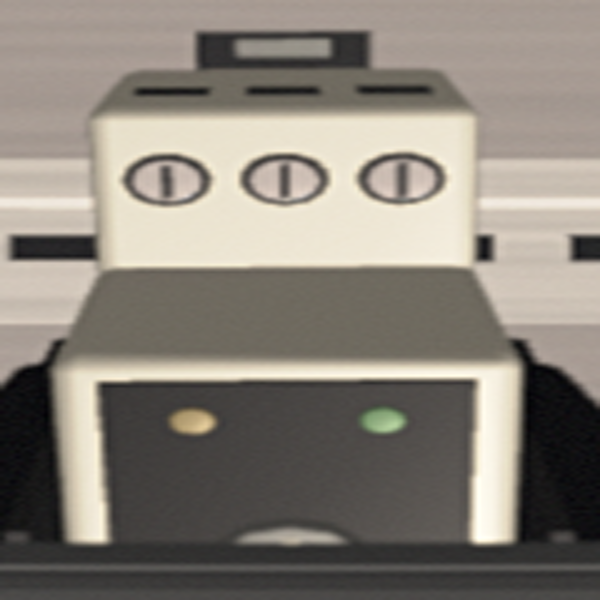

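```bash
cat >> fitr.py <<'E'
print('---- with w7')
V['7']=load('w7'); oR['7']=np.array([[257.5,222.8],[493,222.8],[256.4,278],[497.2,277.9]])
for use in ('7','47','457'):
    f=lambda v:np.concatenate([(proj(*V[u],Wr(v,rail))-oR[u]).ravel() for u in use])
    r=least_squares(f,[500,90,-.135,62],x_scale=[1,1,.01,1]);print(use,r.x,np.degrees(r.x[2]),np.sqrt(np.mean(r.fun**2)));print(r.fun.reshape(-1,8))
    # edges only, rows
    f=lambda v:np.concatenate([(proj(*V[u],Wr([v[0],92.4,-.1378,v[1]],rail))-oR[u])[:,1] for u in use])
    r=least_squares(f,[500,62]);print('  rows only',r.x,np.sqrt(np.mean(r.fun**2)))
s,p=V['7']
M=np.array([[-21,-17.5,39],[-21,17.5,39],[-45,-17.5,1],[-45,17.5,1],[-21,-17.5,1],[-21,17.5,1]])
uv=np.array([[275.6,292.7],[370,291.7],[284,207.3],[360,207.3],[285.4,259.3],[360,259.3]])
q=s['tcp_rot'];Rt=R.from_quat([q[1],q[2],q[3],q[0]]).as_matrix()
Wm=lambda v:R.from_euler('ZY',[v[2],v[4]]).apply(M)+[v[0],v[1],v[3]]
for fixed in (0,1):
    f=lambda v:(proj(s,p,Wm([*v[:3],s['position'][2]-1.6 if fixed else v[3],0 if fixed else v[4]]))-uv).ravel()
    r=least_squares(f,[497,72,-.135,143,0][:3 if fixed else 5]);print('module',r.x,np.sqrt(np.mean(r.fun**2)),s['position']);print(r.fun.reshape(-1,2).T)
E
python3 fitr.py | sed -n '/----/,$p'
```

```text
---- with w7
7 [498.57  92.25  -0.14  65.31] -7.901611946494344 0.3202709314366524
[[ 0.07  0.22  0.37  0.47 -0.23 -0.13 -0.2  -0.55]]
  rows only [497.7   68.26] 0.1841385816978292
47 [498.73  92.39  -0.14  65.07] -7.866030877514532 0.3594392652635944
[[ 0.17 -0.53 -0.35 -0.33 -0.47  0.19 -0.34  0.21]
 [ 0.38  0.41  0.42  0.51  0.12  0.   -0.12 -0.56]]
  rows only [498.77  64.88] 0.38778100792858056
457 [498.65  92.35  -0.14  65.3 ] -7.888448697693922 0.3780576106059229
[[ 0.03 -0.66 -0.33 -0.38 -0.63  0.1  -0.34  0.19]
 [ 0.29 -0.31 -0.33 -0.2   0.67  0.6  -0.2   0.2 ]
 [ 0.24  0.33  0.51  0.52 -0.04 -0.02 -0.04 -0.5 ]]
  rows only [498.79  64.61] 0.37134620049845
module [495.77  72.13  -0.13 140.41   0.02] 0.6494351729931187 [496.39  72.17 144.91]
[[ 0.1  -0.41 -0.89  1.37 -0.38  0.27]
 [-0.33  0.02  0.99  0.41 -0.27 -0.81]]
module [495.35  72.19  -0.13] 0.8736419140689291 [496.39  72.17 144.91]
[[-0.8   0.48 -1.36  1.84 -0.9   0.8 ]
 [-0.72 -0.37  0.82  0.23  0.47 -0.07]]
```

Call:
apply_moves(
  motion=[
    [[-0.2,0,0.2],0,3],
    [[0,0,0.3],0,3],
    [[0,0,0.3],0,3],
    [[0,0,0.2],0,3],
    [[0,0,0.1],0,3],
    [[0,0,0],0,3],
    [[0,0,0],0,3],
    [[0,0,0],0,3],
  ],
)

```text
time: 9.68
position: [498.3, 71.9, 133.7]
tcp_rot: [0.0, 0.069, 0.998, -0.0]
contact_force: [0.0, 0.2, -0.9]
opening: 0.363
```

Call:
apply_moves(
  motion=[
    [[0,0,0.1],0,3],
    [[0,0,0],0,3],
    [[0,0,0.1],0,3],
    [[0,0,0],0,3],
    [[0,0,0.1],0,3],
    [[0,0,0],0,3],
    [[0,0,0],0,3],
    [[0,0,0],0,3],
  ],
)

```text
time: 10.35
position: [498.2, 71.9, 130.6]
tcp_rot: [-0.0, 0.069, 0.998, -0.0]
contact_force: [0.7, 0.8, -1.8]
opening: 0.37
```

Call:
apply_moves(
  motion=[
    [[0,0,0.1],0,3],
    [[0,0,0],0,3],
    [[0,0,0.1],0,3],
    [[0,0,0],0,3],
    [[0,0,0],0,3],
    [[0,0,0],0,3],
    [[0,0,0],0,3],
    [[0,0,0],0,3],
  ],
)

```text
time: 11.02
position: [498.2, 71.9, 128.7]
tcp_rot: [0.0, 0.069, 0.998, 0.0]
contact_force: [0.0, 0.4, -1.7]
opening: 0.366
```

Call:
apply_moves(
  motion=[
    [[0,0,0.1],0,3],
    [[0,0,0],0,3],
    [[0,0,0],0,3],
    [[0,0,0],0,3],
    [[0,0,0],0,3],
    [[0,0,0],0,3],
    [[0,0,0],0,3],
    [[0,0,0],0,3],
  ],
)

```text
time: 11.68
position: [498.2, 71.9, 127.7]
tcp_rot: [0.0, 0.069, 0.998, -0.0]
contact_force: [0.4, 0.7, -0.2]
opening: 0.365
```

Call:
apply_moves(
  motion=[
    [[0,0,0.07],0,3],
    [[0,0,0],0,3],
    [[0,0,0],0,3],
    [[0,0,0],0,3],
    [[0,0,0],0,3],
    [[0,0,0],0,3],
    [[0,0,0],0,3],
    [[0,0,0],0,3],
  ],
)

```text
time: 12.35
position: [498.2, 71.9, 127.0]
tcp_rot: [0.0, 0.069, 0.998, -0.0]
contact_force: [-0.8, -0.2, -1.6]
opening: 0.37
```

```bash
python3 - <<'E'
from look import *
for i in range(3):
    s,p=snap('scene','s7'); print(s['position'],s['contact_force'],s['wrist_torque'],s['time'])
a=cv2.resize(p['image'][180:320,270:410],None,fx=5,fy=4.2,interpolation=cv2.INTER_CUBIC)
cv2.imwrite('pics/s7c.png',a[:,:,::-1])
E
```

```text
[498.19213602  71.85797714 126.964235  ] [-0.82460749 -0.21951374 -1.55871365] [ 0.03777105 -0.02687624 -0.04824699] 12.35
[498.1965671   71.8524938  126.96963286] [ 0.2051069   0.31901981 -1.90297663] [ 0.02730048 -0.03592315 -0.03626394] 12.4
[498.19565737  71.87503903 126.98328642] [ 0.79660903  0.00521463 -2.25948286] [ 0.02349058 -0.01918796 -0.01816722] 12.45
```

View pics/s7c.png

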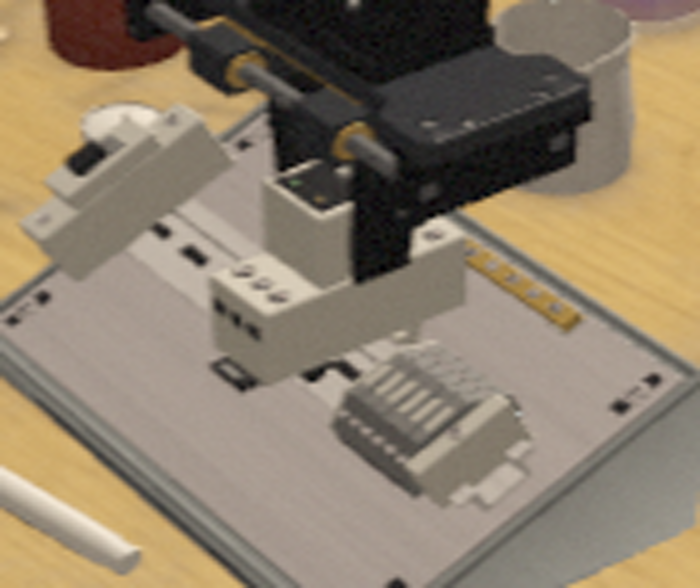

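Call:
apply_moves(
  motion=[
    [[0,0,0.1],0,3],
    [[0,0,0],0,3],
    [[0,0,0],0,3],
    [[0,0,0],0,3],
    [[0,0,0],0,3],
    [[0,0,0],0,3],
    [[0,0,0],0,3],
    [[0,0,0],0,3],
  ],
)

```text
time: 13.17
position: [498.2, 71.9, 126.0]
tcp_rot: [-0.0, 0.069, 0.998, -0.0]
contact_force: [-0.6, 0.1, -1.3]
opening: 0.366
```

Call:
apply_moves(
  motion=[
    [[0,0,0.1],0,3],
    [[0,0,0],0,3],
    [[0,0,0],0,3],
    [[0,0,0],0,3],
    [[0,0,0],0,3],
    [[0,0,0],0,3],
    [[0,0,0],0,3],
    [[0,0,0],0,3],
  ],
)

```text
time: 13.83
position: [498.2, 71.9, 125.0]
tcp_rot: [0.0, 0.069, 0.998, 0.0]
contact_force: [0.1, -0.8, -1.2]
opening: 0.364
```

Call:
apply_moves(
  motion=[
    [[0,0,0.1],0,3],
    [[0,0,0],0,3],
    [[0,0,0],0,3],
    [[0,0,0],0,3],
    [[0,0,0],0,3],
    [[0,0,0],0,3],
    [[0,0,0],0,3],
    [[0,0,0],0,3],
  ],
)

```text
time: 14.5
position: [498.2, 71.9, 123.9]
tcp_rot: [-0.0, 0.069, 0.998, -0.0]
contact_force: [-0.2, -0.1, -1.7]
opening: 0.37
```

Call:
apply_moves(
  motion=[
    [[0,0,0.1],0,3],
    [[0,0,0],0,3],
    [[0,0,0],0,3],
    [[0,0,0],0,3],
    [[0,0,0],0,3],
    [[0,0,0],0,3],
    [[0,0,0],0,3],
    [[0,0,0],0,3],
  ],
)

```text
time: 15.17
position: [498.3, 71.9, 123.6]
tcp_rot: [0.0, 0.069, 0.998, -0.0]
contact_force: [-2.1, -0.5, 5.3]
opening: 0.363
```

```bash
python3 - <<'E'
from look import *
F=[];T=[]
for i in range(4):
    p=eyes.snapshot('wrist'); s=bot.read_state(); F.append(s['contact_force']);T.append(s['wrist_torque'])
print(np.mean(F,0),np.std(F,0),np.mean(T,0),np.std(T,0),s['position'],s['joint_torque'])
cv2.imwrite('pics/w8.png',p['image'][:,:,::-1])
s,p=snap('scene','s8')
a=cv2.resize(p['image'][210:300,290:390],None,fx=7,fy=6,interpolation=cv2.INTER_CUBIC)
cv2.imwrite('pics/s8c.png',a[:,:,::-1])
E
```

```text
[-2.80121973 -0.32139731  5.09666546] [0.40406603 0.3211732  0.52130224] [-0.06669532  0.62021023  0.01067219] [0.02727551 0.01908781 0.03035046] [498.33645385  71.85327801 123.61001384] [-6.84748054e-02 -2.56176782e+01 -3.25828743e+01  3.35220352e-02
 -8.38894006e-01 -3.26897956e-03]
```

View pics/s8c.png

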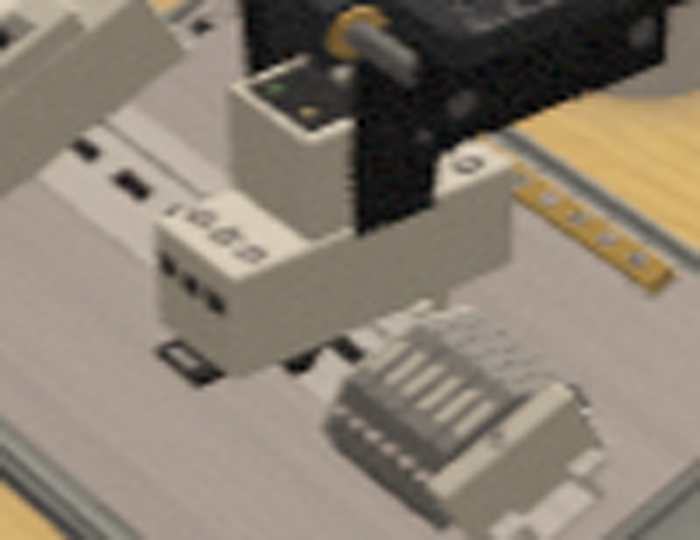

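View pics/w8.png

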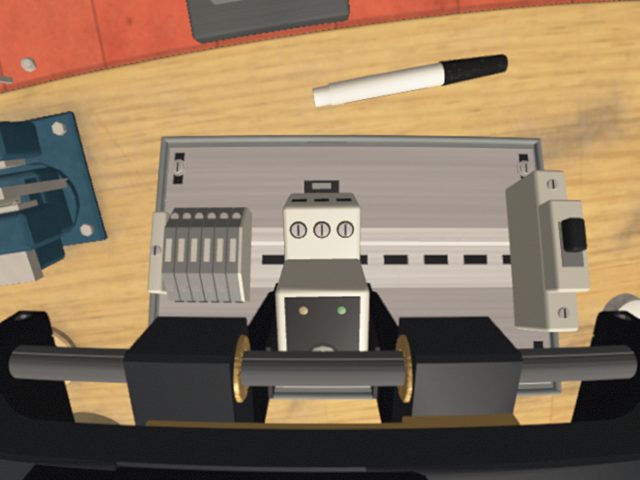

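```bash
cat > ov.py <<'E'
from look import *
from geo import *
import pickle
s,p=snap('wrist','w9'); pickle.dump((s,p),open('w9.pkl','wb'))
s2,p2=snap('scene','s9'); pickle.dump((s2,p2),open('s9.pkl','wb'))
E
python3 ov.py; cat > ov2.py <<'E'
from geo import *
import sys
s,p=load('w9'); s2,p2=load('s9')
pitch=np.radians(float(sys.argv[1])); dz=float(sys.argv[2]); dx=float(sys.argv[3])
yaw=-.1378
c=s['position']+np.array([dx*.99,-.137*dx,dz])
def box(x,y0,z0,z1):
    P=np.array([[i,j,k] for i in (-x,x) for j in (-17.5,17.5) for k in (z0,z1)]); E=[(a,b) for a in range(8) for b in range(a+1,8) if bin(a^b).count('1')==1]; return P,E
def draw(s,p,crop,sc,fn):
    x0,y0,x1,y1=crop
    im=cv2.resize(p['image'][y0:y1,x0:x1],None,fx=sc,fy=sc,interpolation=cv2.INTER_CUBIC)[:,:,::-1].copy()
    for P,E in (box(45,0,-39,1),box(21,0,1,39)):
        W=R.from_euler('ZY',[yaw,pitch]).apply(P)+c
        q=((proj(s,p,W)-[x0,y0]+.5)*sc).astype(int)
        for a,b in E: cv2.line(im,tuple(map(int,q[a])),tuple(map(int,q[b])),(0,0,255),1,cv2.LINE_AA)
    # rail
    C=np.array([498.65,92.35,float(sys.argv[4])])
    for x,z in ((-17.5,15),(17.5,15)):
        W=R.from_euler('ZY',[yaw,-np.radians(25)]).apply([[x,-62,z],[x,90,z]])+C
        q=((proj(s,p,W)-[x0,y0]+.5)*sc).astype(int); cv2.line(im,tuple(map(int,q[0])),tuple(map(int,q[1])),(0,200,0),1,cv2.LINE_AA)
    return im
a=draw(s,p,(240,170,440,370),3,'');b=draw(s2,p2,(280,190,400,310),5,'')
cv2.imwrite('pics/'+sys.argv[5]+'a.png',a);cv2.imwrite('pics/'+sys.argv[5]+'b.png',b)
E
python3 ov2.py 0 -1.6 -0.8 62.5 ov1
```

```text
(no output)
```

View pics/ov1a.png

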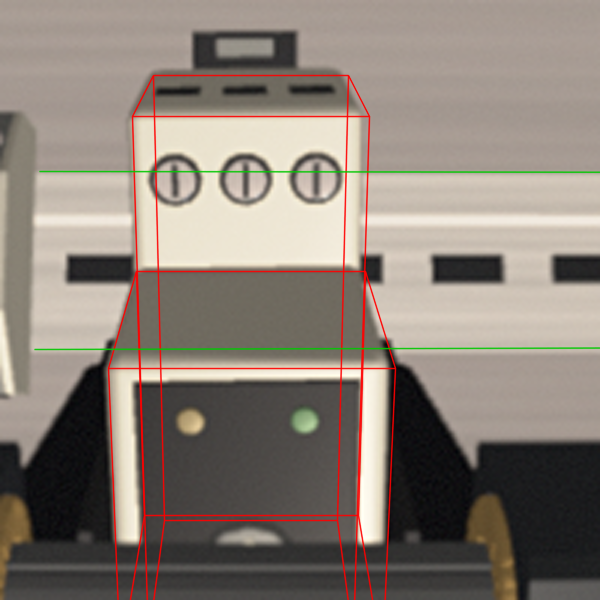

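View pics/ov1b.png

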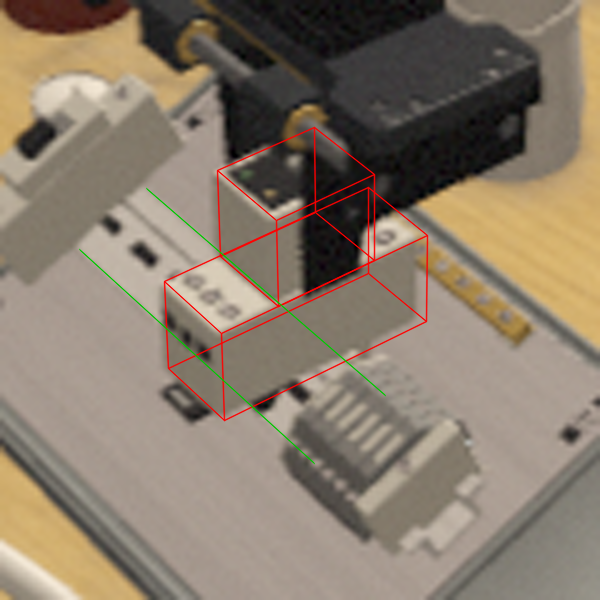

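```bash
python3 - <<'E'
from geo import *
s2,p2=load('s9')
im=p2['image'][232:280,305:375]
cv2.imwrite('pics/s9z.png',cv2.resize(im,None,fx=11,fy=11,interpolation=cv2.INTER_CUBIC)[:,:,::-1])
s,p=load('w9')
c=s['position']+np.array([-.8*.99,.1,-1.6])
for pit in (0,3,6):
    W=R.from_euler('ZY',[-.1378,np.radians(pit)]).apply([[-45,-17.5,-39],[45,-17.5,-39],[-45,-17.5,1],[45,-17.5,1],[-45,17.5,1],[45,17.5,1]])+c
    q=proj(s2,p2,W); print(pit,((q-[305,232]+.5)*11).round(0).tolist(), 'slopes',[(q[i+1]-q[i])[1]/(q[i+1]-q[i])[0] for i in (0,2,4)])
E
```

```text
0 [[220.0, 463.0], [663.0, 245.0], [213.0, 271.0], [666.0, 56.0], [86.0, 158.0], [536.0, -49.0]] slopes [np.float64(-0.4913541338404515), np.float64(-0.4750775508199033), np.float64(-0.4607298181450665)]
3 [[209.0, 457.0], [653.0, 261.0], [213.0, 259.0], [666.0, 67.0], [86.0, 147.0], [535.0, -37.0]] slopes [np.float64(-0.4416627584659627), np.float64(-0.42421958967952544), np.float64(-0.4094646661771394)]
6 [[199.0, 449.0], [642.0, 276.0], [213.0, 247.0], [665.0, 79.0], [87.0, 135.0], [535.0, -26.0]] slopes [np.float64(-0.3917935883664147), np.float64(-0.3731254746291606), np.float64(-0.3580404716232673)]
```

View pics/s9z.png

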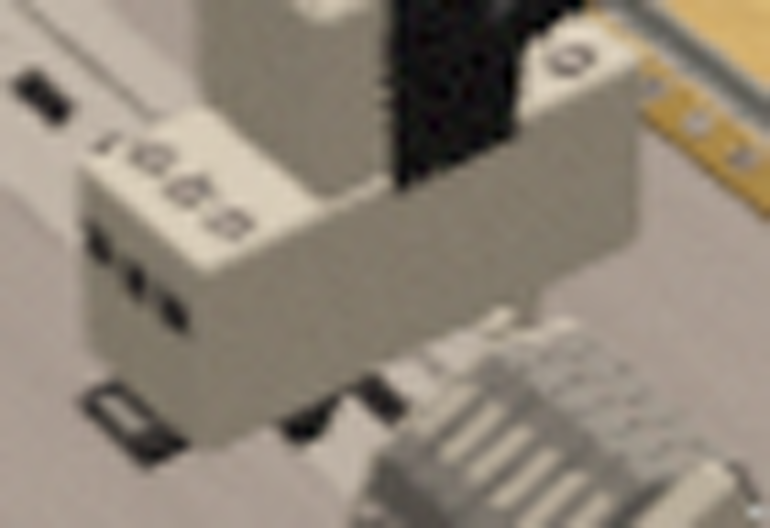

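Call:
apply_moves(
  motion=[
    [[0.1,0,0],0,3],
    [[0.1,0,0],0,3],
    [[0.1,0,0],0,3],
    [[0.1,0,0],0,3],
    [[0,0,0],0,3],
    [[0,0,0],0,3],
    [[0,0,0],0,3],
    [[0,0,0],0,3],
  ],
)

```text
time: 16.18
position: [495.1, 72.5, 123.6]
tcp_rot: [0.001, 0.069, 0.998, 0.0]
contact_force: [4.6, -0.2, 4.3]
opening: 0.365
```

```bash
cat > rd.py <<'E'
from look import *
F=[];T=[]
for i in range(4):
    p=eyes.snapshot('wrist'); s=bot.read_state(); F.append(s['contact_force']);T.append(s['wrist_torque'])
np.set_printoptions(precision=2,suppress=True)
F=np.mean(F,0);T=np.mean(T,0)
d=s['position']-np.array([498.65,92.35,0]); u=d[0]*.9905-d[1]*.1374; y=d[0]*.1374+d[1]*.9905
print('t',s['time'],'pos',s['position'],'u %.2f y %.2f'%(u,y),'F',F,'T',T, 'open',s['opening']*95.1)
E
python3 rd.py
```

```text
t 16.3833 pos [494.99  72.45 123.58] u -0.89 y -20.22 F [ 4.31 -0.49  4.79] T [-0.06 -1.1   0.  ] open 34.78644071229507
```

Call:
apply_moves(
  motion=[
    [[0,0,-0.05],0,3],
    [[0,0,0],0,3],
    [[0,0,0],0,3],
    [[0,0,0],0,3],
    [[0.1,0,0],0,3],
    [[0,0,0],0,3],
    [[0,0,0],0,3],
    [[0,0,0],0,3],
  ],
)

```text
time: 17.05
position: [493.2, 72.6, 123.6]
tcp_rot: [0.0, 0.069, 0.998, -0.0]
contact_force: [3.3, -0.4, 5.6]
opening: 0.366
```

```bash
python3 rd.py
```

```text
t 17.25 pos [493.24  72.53 123.6 ] u -2.64 y -20.37 F [ 3.7  -0.14  5.07] T [-0.07 -0.93  0.  ] open 35.02477507597336
```

Call:
apply_moves(
  motion=[
    [[0.1,0,-0.03],0,3],
    [[0.1,0,0],0,3],
    [[0,0,0],0,3],
    [[0,0,0],0,3],
    [[0,0,0],0,3],
    [[0,0,0],0,3],
    [[0,0,0],0,3],
    [[0,0,0],0,3],
  ],
)

```text
time: 17.92
position: [490.9, 72.8, 123.6]
tcp_rot: [-0.0, 0.069, 0.998, -0.0]
contact_force: [1.6, -1.0, 3.8]
opening: 0.364
```

```bash
python3 rd.py; python3 ov.py; python3 - <<'E'
from geo import *
s2,p2=load('s9')
im=p2['image'][232:280,300:370]
cv2.imwrite('pics/s10z.png',cv2.resize(im,None,fx=11,fy=11,interpolation=cv2.INTER_CUBIC)[:,:,::-1])
E
```

```text
t 18.1167 pos [490.97  72.79 123.62] u -4.92 y -20.43 F [ 1.58 -0.86  4.71] T [-0.16 -0.46  0.01] open 35.16698052537126
```

View pics/s10z.png

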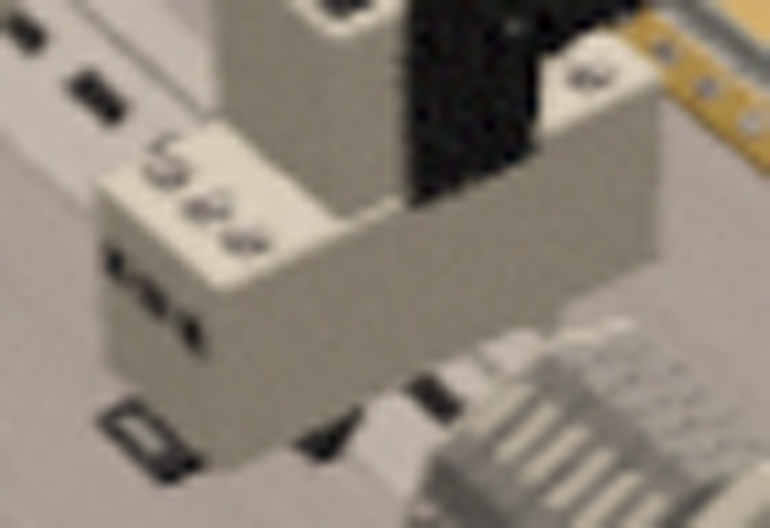

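Call:
apply_moves(
  motion=[
    [[0.1,0,-0.02],0,3],
    [[0.1,0,0],0,3],
    [[0,0,0],0,3],
    [[0,0,0],0,3],
    [[0,0,0],0,3],
    [[0,0,0],0,3],
    [[0,0,0],0,3],
    [[0,0,0],0,3],
  ],
)

```text
time: 18.88
position: [490.0, 72.9, 123.7]
tcp_rot: [0.001, 0.069, 0.998, -0.0]
contact_force: [6.0, -1.9, -0.2]
opening: 0.367
```

```bash
python3 rd.py
```

```text
t 19.0833 pos [490.03  72.92 123.63] u -5.87 y -20.43 F [ 5.79 -0.43  0.66] T [-0.25 -1.38 -0.  ] open 34.99767701588063
```

Call:
apply_moves(
  motion=[
    [[0,0,-0.06],0,3],
    [[0,0,-0.06],0,3],
    [[0,0,0],0,3],
    [[0,0,0],0,3],
    [[0,0,0],0,3],
    [[0,0,0],0,3],
    [[0,0,0],0,3],
    [[0,0,0],0,3],
  ],
)

```text
time: 19.75
position: [489.8, 73.0, 124.2]
tcp_rot: [0.001, 0.069, 0.998, -0.0]
contact_force: [6.8, -1.1, -2.6]
opening: 0.37
```

```bash
python3 rd.py
```

```text
t 19.95 pos [489.84  72.95 124.21] u -6.06 y -20.43 F [ 7.12 -1.3  -2.53] T [-0.22 -1.62 -0.03] open 34.67334243839008
```

Call:
apply_moves(
  motion=[
    [[0,0,-0.06],0,3],
    [[0,0,-0.06],0,3],
    [[0,0,0],0,3],
    [[0,0,0],0,3],
    [[0,0,0],0,3],
    [[0,0,0],0,3],
    [[0,0,0],0,3],
    [[0,0,0],0,3],
  ],
)

```text
time: 20.62
position: [489.6, 73.0, 124.3]
tcp_rot: [0.001, 0.069, 0.998, -0.0]
contact_force: [9.4, -1.1, -6.6]
opening: 0.369
```

```bash
python3 rd.py
```

```text
t 20.8167 pos [489.58  72.97 124.34] u -6.32 y -20.44 F [ 8.86 -0.61 -6.76] T [-0.19 -2.   -0.  ] open 34.928116644099624
```

Call:
apply_moves(
  motion=[
    [[0,0,0.1],0,3],
    [[0,0,0.1],0,3],
    [[0.1,0,0.04],0,3],
    [[0.1,0,0.04],0,3],
    [[0.1,0,0.04],0,3],
    [[0.1,0,0.04],0,3],
    [[0.1,0,0.04],0,3],
    [[0,0,0],0,3],
  ],
)

```text
time: 21.48
position: [486.1, 73.5, 123.2]
tcp_rot: [0.003, 0.069, 0.998, -0.0]
contact_force: [6.5, -1.6, 2.7]
opening: 0.372
```

```bash
python3 rd.py
```

```text
t 21.6833 pos [486.12  73.51 123.25] u -9.82 y -20.38 F [ 6.59 -1.22  2.65] T [-0.37 -1.64 -0.02] open 35.15741109604093
```

Call:
apply_moves(
  motion=[
    [[0.1,0,0.04],0,3],
    [[0.1,0,0.04],0,3],
    [[0.1,0,0.04],0,3],
    [[0.1,0,0.04],0,3],
    [[0.1,0,0.05],0,3],
    [[0,0,0],0,3],
    [[0,0,0],0,3],
    [[0,0,0],0,3],
  ],
)

```text
time: 22.35
position: [481.3, 74.2, 121.6]
tcp_rot: [0.003, 0.069, 0.998, -0.0]
contact_force: [6.1, -1.7, 4.5]
opening: 0.367
```

```bash
python3 rd.py;  python3 ov.py; python3 - <<'E'
from geo import *
s2,p2=load('s9')
im=p2['image'][215:280,290:380]
cv2.imwrite('pics/s11z.png',cv2.resize(im,None,fx=8.5,fy=8.5,interpolation=cv2.INTER_CUBIC)[:,:,::-1])
cv2.imwrite('pics/w11.png',load('w9')[1]['image'][:,:,::-1])
E
```

```text
t 22.55 pos [481.31  74.23 121.6 ] u -14.69 y -20.33 F [ 5.6  -1.52  4.61] T [-0.38 -1.5  -0.02] open 34.83813240170555
```

View pics/s11z.png

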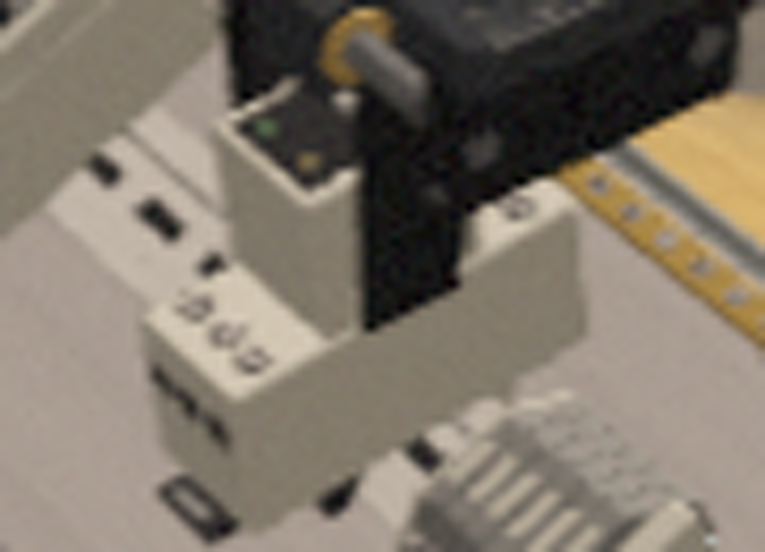

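View pics/w11.png

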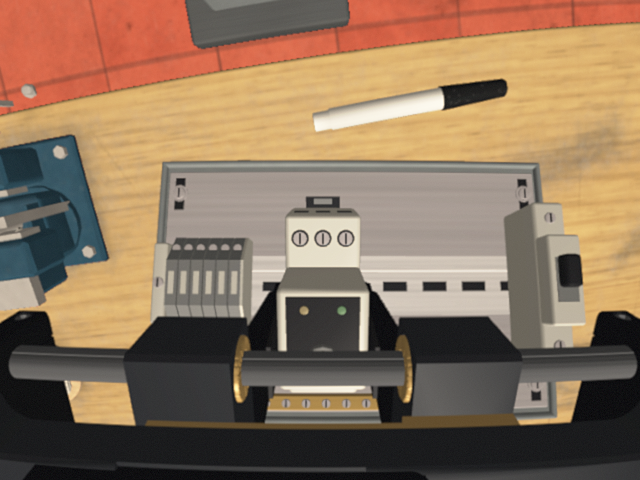

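Call:
apply_moves(
  motion=[
    [[0.1,0,0.05],0,3],
    [[0.1,0,0.05],0,3],
    [[0.1,0,0.05],0,3],
    [[0.1,0,0.05],0,3],
    [[0.1,0,0.05],0,3],
    [[0,0,0],0,3],
    [[0,0,0],0,3],
    [[0,0,0],0,3],
  ],
)

```text
time: 23.32
position: [476.4, 74.9, 119.5]
tcp_rot: [0.003, 0.069, 0.998, -0.0]
contact_force: [5.0, -1.1, 7.1]
opening: 0.366
```

```bash
python3 rd.py
```

```text
t 23.5167 pos [476.37  74.93 119.53] u -19.68 y -20.31 F [ 5.01 -1.65  6.35] T [-0.4  -1.26 -0.01] open 35.304636669154526
```

Call:
apply_moves(
  motion=[
    [[0.1,0,0.04],0,3],
    [[0.1,0,0.05],0,3],
    [[0.1,0,0.05],0,3],
    [[0.1,0,0.06],0,3],
    [[0.05,0,0.03],0,3],
    [[0,0,0],0,3],
    [[0,0,0],0,3],
    [[0,0,0],0,3],
  ],
)

```text
time: 24.18
position: [472.2, 75.5, 117.6]
tcp_rot: [0.003, 0.069, 0.998, -0.0]
contact_force: [4.3, -2.0, 7.0]
opening: 0.369
```

```bash
python3 rd.py;  python3 ov.py; python3 - <<'E'
from geo import *
s2,p2=load('s9')
im=p2['image'][215:280,290:380]
cv2.imwrite('pics/s12z.png',cv2.resize(im,None,fx=8.5,fy=8.5,interpolation=cv2.INTER_CUBIC)[:,:,::-1])
E
```

```text
t 24.3833 pos [472.21  75.52 117.62] u -23.88 y -20.30 F [ 4.44 -1.28  7.96] T [-0.43 -1.27 -0.03] open 34.87418580132464
```

View pics/s12z.png

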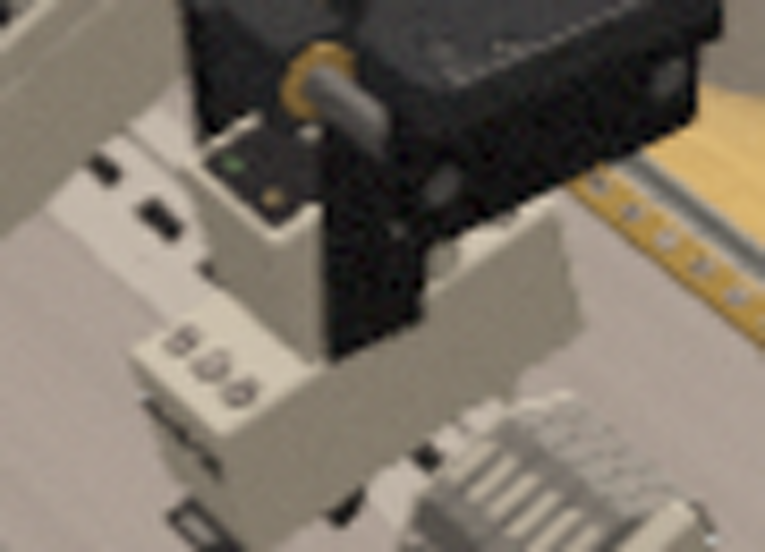

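Call:
apply_moves(
  motion=[
    [[0.1,0,0.06],0,3],
    [[0.1,0,0.06],0,3],
    [[0.1,0,0.06],0,3],
    [[0.1,0,0.06],0,3],
    [[0.04,0,0.03],0,3],
    [[0,0,0],0,3],
    [[0,0,0],0,3],
    [[0,0,0],0,3],
  ],
)

```text
time: 25.15
position: [469.4, 75.9, 116.2]
tcp_rot: [0.005, 0.069, 0.998, -0.0]
contact_force: [7.2, -1.8, 10.4]
opening: 0.366
```

```bash
python3 rd.py
```

```text
t 25.35 pos [469.34  75.95 116.17] u -26.78 y -20.27 F [ 6.36 -2.47 10.26] T [-0.6  -1.62 -0.06] open 34.68213875105126
```

Call:
apply_moves(
  motion=[
    [[0.1,0,0.08],0,3],
    [[0.1,0,0.08],0,3],
    [[0.1,0,0.08],0,3],
    [[0,0,0],0,3],
    [[0,0,0],0,3],
    [[0,0,0],0,3],
    [[0,0,0],0,3],
    [[0,0,0],0,3],
  ],
)

```text
time: 26.02
position: [466.3, 76.4, 114.3]
tcp_rot: [0.005, 0.069, 0.998, -0.0]
contact_force: [4.8, -2.5, 13.3]
opening: 0.367
```

```bash
python3 rd.py
```

```text
t 26.2167 pos [466.37  76.39 114.36] u -29.78 y -20.25 F [ 3.96 -2.09 13.45] T [-0.62 -1.27 -0.1 ] open 35.019610497698636
```

```bash
python3 ov.py; python3 - <<'E'
from geo import *
s2,p2=load('s9')
im=p2['image'][215:285,285:380]
cv2.imwrite('pics/s13z.png',cv2.resize(im,None,fx=8,fy=8,interpolation=cv2.INTER_CUBIC)[:,:,::-1])
cv2.imwrite('pics/w13.png',load('w9')[1]['image'][:,:,::-1])
s,p=load('w9')
# slopes for bottom side edge -y in scene for pitches
for pit in (-18,-20,-22,-25):
    W=R.from_euler('ZY',[-.1378,np.radians(pit)]).apply([[-45,-17.5,-39],[45,-17.5,-39],[-45,-17.5,1],[45,-17.5,1],[-21,-17.5,39],[-21,17.5,39],[-21,-17.5,1]])+s['position']
    q=proj(s2,p2,W); print(pit,[((q[i+1]-q[i])[1]/(q[i+1]-q[i])[0]).round(3) for i in (0,2)], 'front edge dir',(q[4]-q[6]).round(1))
E
```

```text
-18 [np.float64(-0.8), np.float64(-0.791)] front edge dir [ -6.4 -13.5]
-20 [np.float64(-0.837), np.float64(-0.829)] front edge dir [ -7. -13.]
-22 [np.float64(-0.875), np.float64(-0.868)] front edge dir [ -7.6 -12.5]
-25 [np.float64(-0.935), np.float64(-0.928)] front edge dir [ -8.5 -11.7]
```

View pics/s13z.png

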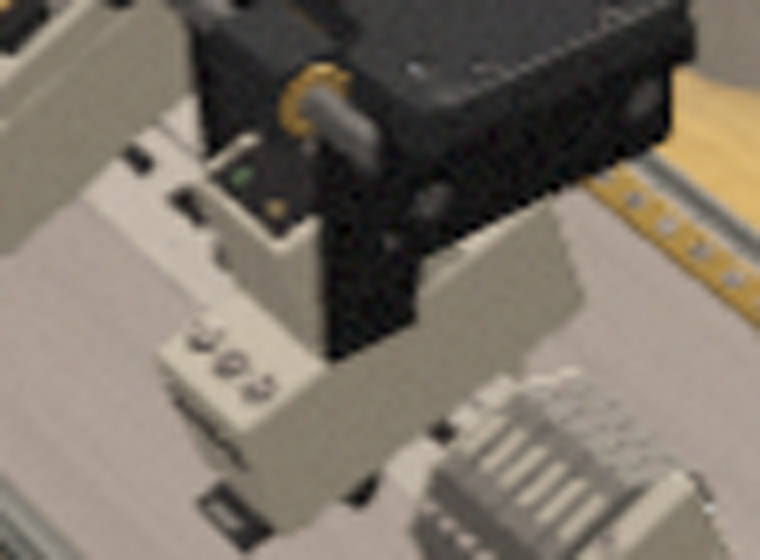

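View pics/w13.png

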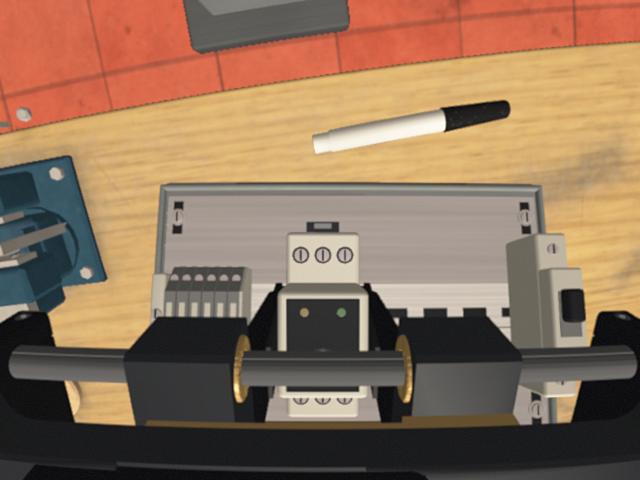

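Call:
apply_moves(
  motion=[
    [[0.1,0,0.1],0,3],
    [[0.1,0,0.1],0,3],
    [[0.1,0,0.1],0,3],
    [[0,0,0],0,3],
    [[0,0,0],0,3],
    [[0,0,0],0,3],
    [[0,0,0],0,3],
    [[0,0,0],0,3],
  ],
)

```text
time: 26.98
position: [461.0, 77.1, 110.0]
tcp_rot: [0.002, 0.069, 0.998, -0.0]
contact_force: [-1.7, -0.9, 13.2]
opening: 0.366
```

```bash
python3 rd.py
```

```text
t 27.1833 pos [460.95  77.15 110.  ] u -35.25 y -20.23 F [-1.04 -1.37 14.23] T [-0.37 -0.34 -0.07] open 34.86887266554428
```

```bash
python3 ov.py; python3 - <<'E'
from geo import *
s2,p2=load('s9')
im=p2['image'][215:285,285:380]
cv2.imwrite('pics/s14z.png',cv2.resize(im,None,fx=8,fy=8,interpolation=cv2.INTER_CUBIC)[:,:,::-1])
cv2.imwrite('pics/w14.png',load('w9')[1]['image'][:,:,::-1])
E
```

```text
(no output)
```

View pics/s14z.png

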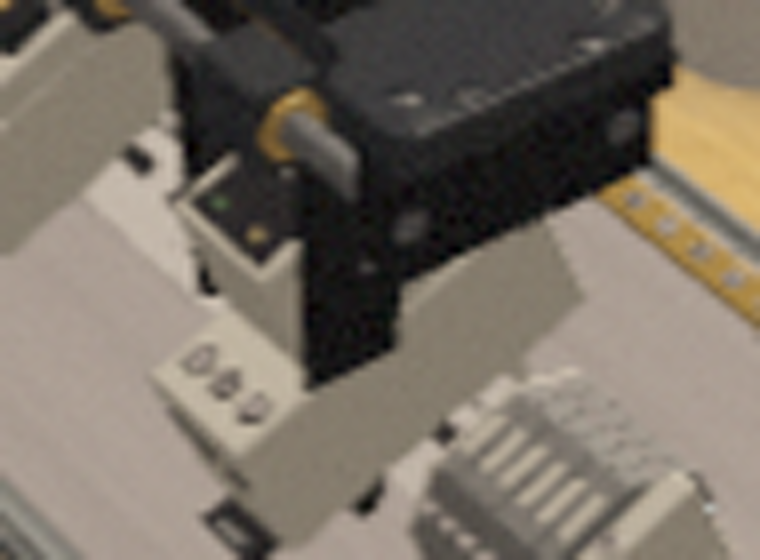

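View pics/w14.png

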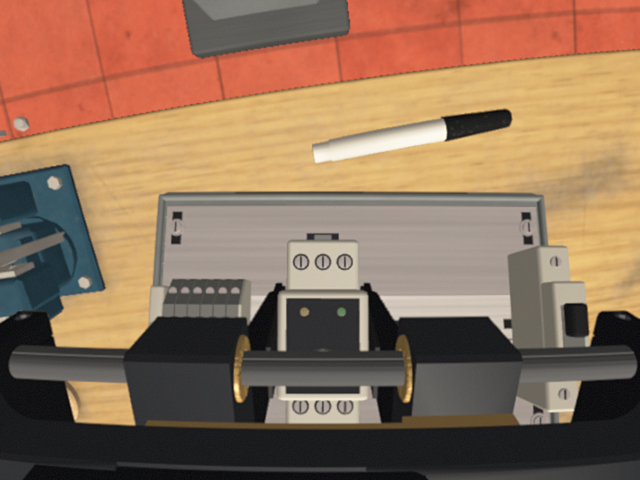

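```bash
python3 - <<'E'
from geo import *
s,p=load('w9')
im=p['image'][225:435,265:385]
cv2.imwrite('pics/w14z.png',cv2.resize(im,None,fx=6,fy=2.85,interpolation=cv2.INTER_CUBIC)[:,:,::-1])
E
```

```text
(no output)
```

View pics/w14z.png

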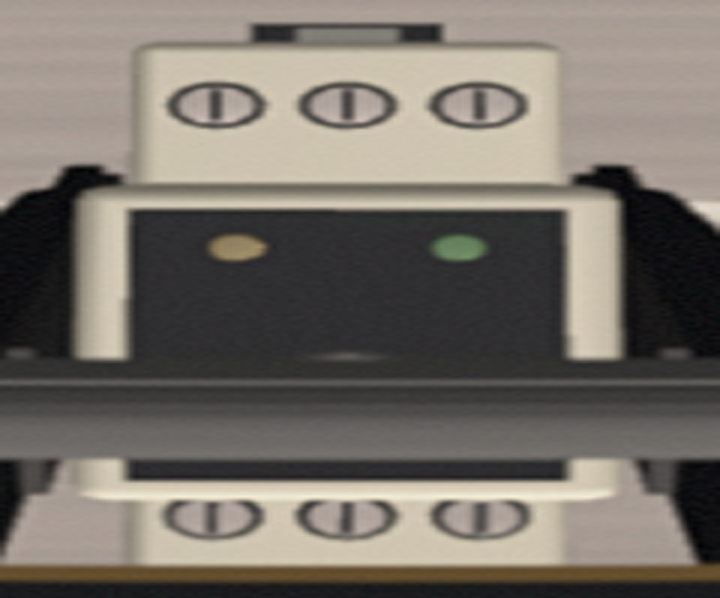

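```bash
cat > fitm.py <<'E'
from geo import *
np.set_printoptions(precision=2,suppress=True)
def fitm(s,p,M,uv,pit0=-.4):
    def f(v): return (proj(s,p,R.from_euler('ZY',[v[2],v[4]]).apply(M*np.array([1,1,1]))+[v[0],v[1],v[3]])-uv).ravel()
    r=least_squares(f,[s['position'][0],s['position'][1],-.138,s['position'][2],pit0],x_scale=[1,1,.01,1,.01])
    J=r.jac;c=np.sqrt(np.diag(np.linalg.inv(J.T@J)))*.7
    v=r.x; d=v[[0,1,3]]-np.array([498.65,92.35,0]); 
    print('pos',v[[0,1,3]],'yaw',np.degrees(v[2]),'pitch',np.degrees(v[4]),'rms',np.sqrt(np.mean(r.fun**2)),'sd',c[:4],np.degrees(c[4]))
    print(' u %.2f y %.2f'%(d[0]*.9905-d[1]*.1374,d[0]*.1374+d[1]*.9905)); print(r.fun.reshape(-1,2).T)
    return v
if __name__=='__main__':
    s,p=load('w9')
    M=np.array([[-45,-17.5,1],[-45,17.5,1],[-21,-17.5,39],[-21,17.5,39],[21,-17.5,39],[21,17.5,39],[-34.5,0,1],[34.5,0,1]])
    uv=np.array([[287.5,240.8],[358.3,240.8],[277.5,290.6],[368.7,290.6],[278.3,399.4],[367.5,399.4],[322.8,261.8],[322.8,406.4]])
    fitm(s,p,M,uv); fitm(s,p,M[:6],uv[:6])
E
python3 fitm.py
```

```text
pos [476.25  74.85 109.79] yaw -7.960731496023156 pitch -22.197575202546258 rms 0.49644866537922355 sd [0.27 0.13 0.   0.52] 0.3104141074993708
 u -19.79 y -20.41
[[-0.01  0.09  0.76 -0.98 -0.87  0.9   0.12  0.03]
 [ 0.04  0.09 -0.24 -0.18  0.27  0.34  0.31 -0.66]]
pos [476.33  74.85 109.23] yaw -7.959774874253956 pitch -21.85013718212188 rms 0.4966549978248185 sd [0.3  0.15 0.   0.66] 0.4466873965739616
 u -19.71 y -20.40
[[ 0.06  0.05  0.9  -1.07 -0.64  0.73]
 [-0.16 -0.11  0.01  0.07  0.04  0.1 ]]
```

Call:
apply_moves(
  motion=[
    [[0.1,0,0.05],0,3],
    [[0.1,0,0.05],0,3],
    [[0,0,0],0,3],
    [[0,0,0],0,3],
    [[0,0,0],0,3],
    [[0,0,0],0,3],
    [[0,0,0],0,3],
    [[0,0,0],0,3],
  ],
)

```text
time: 27.95
position: [458.9, 77.5, 108.4]
tcp_rot: [0.002, 0.069, 0.998, 0.0]
contact_force: [0.2, -0.9, 9.2]
opening: 0.366
```

```bash
python3 rd.py
```

```text
t 28.15 pos [458.92  77.48 108.36] u -37.31 y -20.19 F [ 1.01 -0.79 10.68] T [-0.27 -0.63 -0.03] open 35.07321520523433
```

```bash
python3 ov.py; python3 - <<'E'
from geo import *
s,p=load('w9')
im=p['image'][225:435,265:385]
cv2.imwrite('pics/w15z.png',cv2.resize(im,None,fx=6,fy=2.85,interpolation=cv2.INTER_CUBIC)[:,:,::-1])
E
```

```text
(no output)
```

View pics/w15z.png

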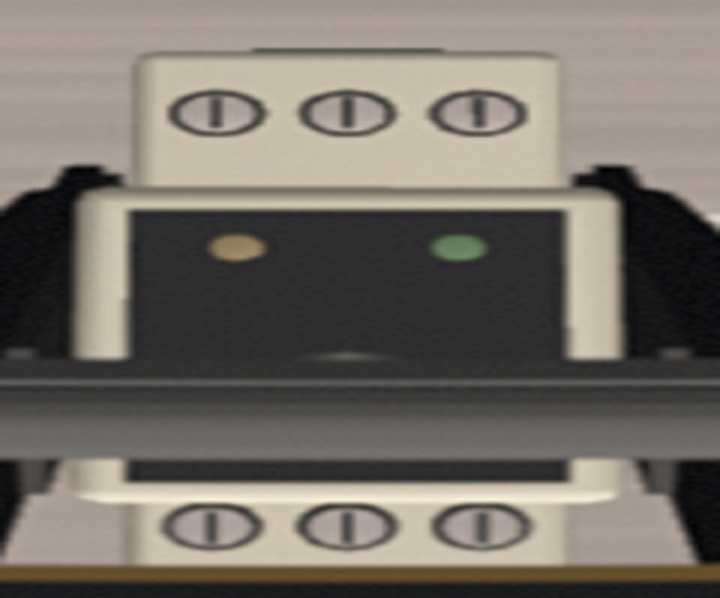

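```bash
python3 - <<'E'
from fitm import *
s,p=load('w9')
M=np.array([[-45,-17.5,1],[-45,17.5,1],[-21,-17.5,39],[-21,17.5,39],[21,-17.5,39],[21,17.5,39],[-34.5,0,1],[34.5,0,1]])
uv=np.array([[287.5,244.3],[358.3,244.3],[277.5,291.7],[368.7,291.7],[278.3,400.1],[367.5,400.1],[322.8,264.6],[322.8,409.6]])
v=fitm(s,p,M,uv)
# predicted tab end for pitch -25: tab x=-51
print(s['position'])
E
```

```text
pos [475.78  74.96 108.11] yaw -7.968538684587866 pitch -23.78009596660253 rms 0.6280684321504306 sd [0.28 0.13 0.   0.53] 0.31040970951740526
 u -20.26 y -20.37
[[ 0.29 -0.24  1.11 -1.31 -0.84  0.89  0.11  0.01]
 [-0.16 -0.1  -0.4  -0.33  0.48  0.54  0.61 -0.7 ]]
[458.92  77.48 108.36]
```

```bash
python3 - <<'E'
from fitm import *
s,p=load('w7')
c=np.array([495.6,72.2,s['position'][2]-1.6])
for z in (-39,-41,-43,-45,-47): print(z,proj(s,p,R.from_euler('ZY',[-.138,0.01]).apply([[-51,0,z]])+c))
s,p=load('w9')
c=np.array([475.78,74.96,108.11])
for pit in (-23.8,-25):
  for cl in (0,1,3.5):
    print(pit,cl,proj(s,p,R.from_euler('ZY',[-.138,np.radians(pit)]).apply([[-51-cl,0,z] for z in (-39,-43,-47)]+[[-45,0,1]])+c)[:,1])
E
```

```text
-39 [[323.   183.02]]
-41 [[323.   182.53]]
-43 [[323.   182.06]]
-45 [[322.99 181.59]]
-47 [[322.99 181.13]]
-23.8 0 [243.38 244.29 245.17 244.17]
-23.8 1 [241.74 242.67 243.58 244.17]
-23.8 3.5 [237.63 238.63 239.6  244.17]
-25 0 [244.99 246.   246.98 244.41]
-25 1 [243.35 244.39 245.4  244.41]
-25 3.5 [239.27 240.38 241.45 244.41]
```

Call:
apply_moves(
  motion=[
    [[0.1,0,0.1],0,3],
    [[0,0,0.1],0,3],
    [[0,0,0],0,3],
    [[0,0,0],0,3],
    [[0,0,0],0,3],
    [[0,0,0],0,3],
    [[0,0,0],0,3],
    [[0,0,0],0,3],
  ],
)

```text
time: 28.92
position: [457.5, 77.7, 107.0]
tcp_rot: [0.001, 0.069, 0.998, -0.0]
contact_force: [-3.3, -0.2, 15.7]
opening: 0.368
```

```bash
python3 rd.py; python3 ov.py; python3 - <<'E'
from geo import *
s,p=load('w9')
im=p['image'][225:435,265:385]
cv2.imwrite('pics/w16z.png',cv2.resize(im,None,fx=6,fy=2.85,interpolation=cv2.INTER_CUBIC)[:,:,::-1])
E
```

```text
t 29.1167 pos [457.52  77.7  107.04] u -38.72 y -20.16 F [-2.89 -0.89 15.39] T [-0.29  0.05 -0.02] open 35.12134510935734
```

View pics/w16z.png

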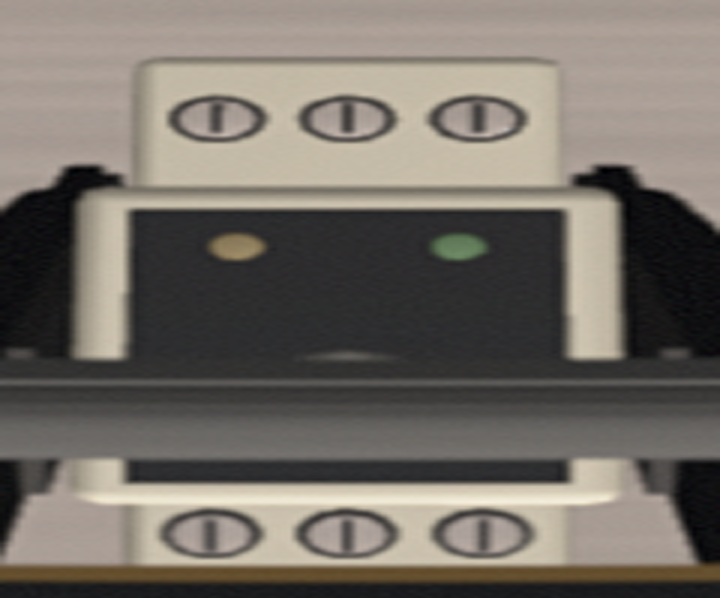

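Call:
apply_moves(
  motion=[
    [[0,0,-0.1],0,3],
    [[0,0,-0.1],0,3],
    [[0,0,-0.1],0,3],
    [[0,0,0],0,3],
    [[0,0,0],0,3],
    [[0,0,0],0,3],
    [[0,0,0],0,3],
    [[0,0,0],0,3],
  ],
)

```text
time: 29.88
position: [457.2, 77.7, 107.1]
tcp_rot: [0.001, 0.069, 0.998, 0.0]
contact_force: [5.2, -0.1, 1.4]
opening: 0.363
```

```bash
python3 rd.py
```

```text
t 30.0833 pos [457.15  77.7  107.06] u -39.09 y -20.21 F [ 5.46 -0.47  0.81] T [-0.06 -1.29  0.02] open 35.0941488636204
```

Call:
apply_moves(
  motion=[
    [[-0.05,0,-0.1],0,3],
    [[-0.05,0,-0.1],0,3],
    [[0,0,0],0,3],
    [[0,0,0],0,3],
    [[0,0,0],0,3],
    [[0,0,0],0,3],
    [[0,0,0],0,3],
    [[0,0,0],0,3],
  ],
)

```text
time: 30.75
position: [457.0, 77.6, 107.8]
tcp_rot: [-0.001, 0.069, 0.998, 0.0]
contact_force: [5.5, -0.4, -2.3]
opening: 0.369
```

```bash
python3 rd.py
```

```text
t 30.95 pos [456.98  77.61 107.79] u -39.24 y -20.32 F [ 5.72  0.09 -2.8 ] T [-0.01 -1.13  0.01] open 35.04280394318342
```

Call:
apply_moves(
  motion=[
    [[-0.05,0,0.08],0,3],
    [[-0.05,0,0.07],0,3],
    [[0,0,0],0,3],
    [[0,0,0],0,5],
    [[0,0,0],0,5],
    [[0,0,0],0,5],
    [[0,0,0],0,5],
    [[0,0,0],0,5],
  ],
)

```text
time: 31.62
position: [458.2, 77.3, 107.5]
tcp_rot: [-0.001, 0.069, 0.998, -0.0]
contact_force: [0.2, -0.4, -0.3]
opening: 0.525
```

```bash
python3 rd.py; python3 ov.py; python3 - <<'E'
from geo import *
s,p=load('w9'); s2,p2=load('s9')
im=p['image'][225:435,265:385]
cv2.imwrite('pics/w17z.png',cv2.resize(im,None,fx=6,fy=2.85,interpolation=cv2.INTER_CUBIC)[:,:,::-1])
im=p2['image'][215:285,285:380]
cv2.imwrite('pics/s17z.png',cv2.resize(im,None,fx=8,fy=8,interpolation=cv2.INTER_CUBIC)[:,:,::-1])
E
```

```text
t 31.8167 pos [458.59  77.35 107.8 ] u -37.62 y -20.36 F [ 0.06  0.13 -0.37] T [ 0.05  0.   -0.01] open 50.19533126967249
```

View pics/w17z.png

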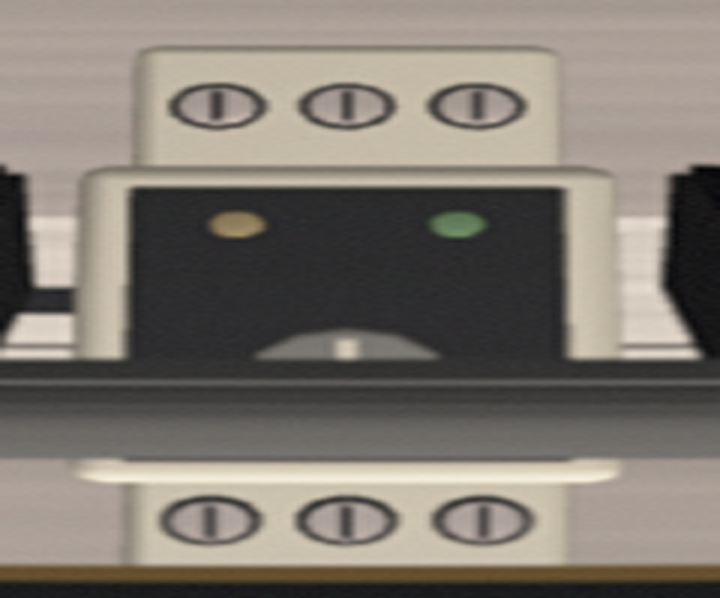

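View pics/s17z.png

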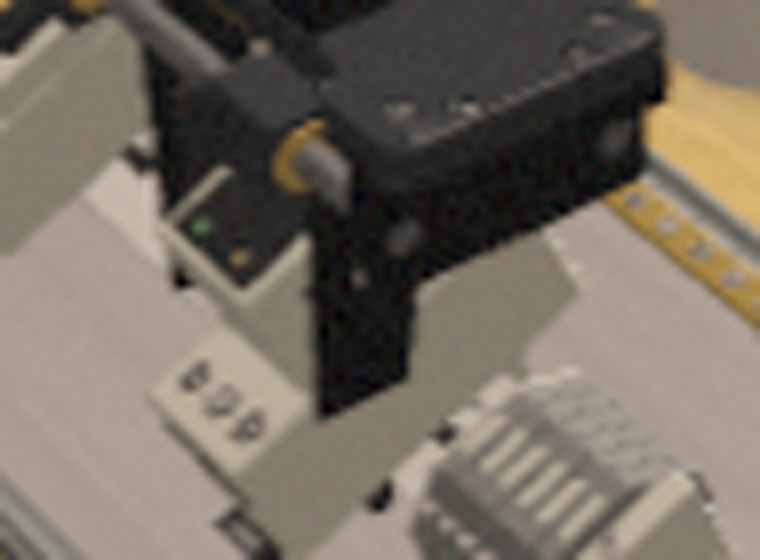

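```bash
python3 - <<'E'
from fitm import *
s,p=load('w9')
M=np.array([[-45,-17.5,1],[-45,17.5,1],[-21,-17.5,39],[-21,17.5,39],[21,-17.5,39],[21,17.5,39],[-34.5,0,1],[34.5,0,1]])
uv=np.array([[287.8,242.5],[358,242.5],[278.7,284.6],[367.5,284.6],[278,392.7],[367.8,392.7],[322.8,261.8],[322.8,407.8]])
v=fitm(s,p,M,uv)
print(s['position'])
c=v[[0,1,3]]
print(R.from_euler('ZY',[-.138,np.radians(-25)]).inv().apply(c-np.array([498.65,92.35,62.3])))
E
```

```text
pos [474.46  74.97 106.68] yaw -7.965549685462323 pitch -26.035617792607983 rms 0.5767539781583992 sd [0.27 0.13 0.   0.54] 0.30879874479763514
 u -21.57 y -20.54
[[ 0.43 -0.35  0.36 -0.58 -0.65  0.68  0.13  0.03]
 [-0.17 -0.12 -0.51 -0.44  0.49  0.56  1.22 -1.05]]
[458.59  77.35 107.8 ]
[ -0.79 -20.54  49.33]
```

Call:
apply_moves(
  motion=[
    [[-0.3,0,-0.2],0,5],
    [[-0.35,0,0],0,5],
    [[0,0,0],0,3],
    [[0,0,0],0,3],
    [[0,0,0],0,3],
    [[0,0,0],0,3],
    [[0,0,0],0,3],
    [[0,0,0],0,3],
  ],
)

```text
time: 32.58
position: [465.1, 76.4, 109.8]
tcp_rot: [0.0, 0.069, 0.998, -0.0]
contact_force: [0.1, -0.4, -0.6]
opening: 0.361
```

```bash
python3 rd.py
```

```text
t 32.7833 pos [465.09  76.45 109.79] u -31.06 y -20.36 F [ 0.9   0.02 -0.38] T [-0.01 -0.11  0.01] open 34.955155469168524
```

Call:
apply_moves(
  motion=[
    [[0,-0.1,0],0,3],
    [[0,-0.2,0],0,3],
    [[0,-0.3,0],0,3],
    [[0,-0.3,0],0,3],
    [[0,-0.3,0],0,3],
    [[0,-0.3,0],0,3],
    [[0,-0.2,0],0,3],
    [[0,0,0],0,3],
  ],
)

```text
time: 33.45
position: [462.7, 59.0, 109.8]
tcp_rot: [-0.0, 0.069, 0.998, -0.0]
contact_force: [1.1, -0.6, -0.7]
opening: 0.367
```

```bash
python3 rd.py
```

```text
t 33.65 pos [462.73  59.35 109.83] u -31.05 y -37.63 F [ 0.68 -1.48 -0.51] T [-0.22 -0.11 -0.02] open 34.9341612326553
```

Call:
apply_moves(
  motion=[
    [[0,-0.2,0],0,3],
    [[0,-0.2,0],0,3],
    [[0,-0.1,0],0,3],
    [[0,0,0],0,3],
    [[0,0,0],0,3],
    [[0,0,0],0,3],
    [[0,0,0],0,3],
    [[0,0,0],0,3],
  ],
)

```text
time: 34.32
position: [462.0, 54.6, 109.8]
tcp_rot: [-0.0, 0.069, 0.998, -0.0]
contact_force: [0.6, -1.2, -0.9]
opening: 0.367
```

Call:
apply_moves(
  motion=[
    [[0,-0.1,0],0,3],
    [[0,0,0],0,3],
    [[0,0,0],0,3],
    [[0,0,0],0,3],
    [[0,0,0],0,3],
    [[0,0,0],0,3],
    [[0,0,0],0,3],
    [[0,0,0],0,3],
  ],
)

```text
time: 34.98
position: [461.9, 53.7, 109.8]
tcp_rot: [0.0, 0.069, 0.998, 0.0]
contact_force: [0.3, 1.2, -1.1]
opening: 0.364
```

```bash
python3 rd.py
```

```text
t 35.1833 pos [461.91  53.7  109.81] u -31.08 y -43.33 F [ 0.82  0.79 -1.64] T [ 0.11 -0.18  0.02] open 34.97329778358086
```

Call:
apply_moves(
  motion=[
    [[0,-0.1,0],0,3],
    [[0,0,0],0,3],
    [[0,0,0],0,3],
    [[0,0,0],0,3],
    [[0,0,0],0,3],
    [[0,0,0],0,3],
    [[0,0,0],0,3],
    [[0,0,0],0,3],
  ],
)

```text
time: 35.85
position: [461.8, 52.6, 109.8]
tcp_rot: [-0.0, 0.069, 0.998, -0.0]
contact_force: [0.9, 0.8, -1.8]
opening: 0.366
```

```bash
python3 rd.py
```

```text
t 36.05 pos [461.77  52.63 109.83] u -31.07 y -44.41 F [ 0.59 -0.58 -1.35] T [-0.08 -0.14 -0.03] open 34.87960432742014
```

Call:
apply_moves(
  motion=[
    [[0,-0.1,0],0,3],
    [[0,0,0],0,3],
    [[0,0,0],0,3],
    [[0,0,0],0,3],
    [[0,0,0],0,3],
    [[0,0,0],0,3],
    [[0,0,0],0,3],
    [[0,0,0],0,3],
  ],
)

```text
time: 36.72
position: [461.7, 52.1, 109.9]
tcp_rot: [0.0, 0.069, 0.998, 0.001]
contact_force: [1.6, 5.2, -1.3]
opening: 0.368
```

```bash
python3 rd.py
```

```text
t 36.9167 pos [461.71  52.16 109.87] u -31.07 y -44.89 F [ 1.57  4.84 -1.57] T [ 1.06 -0.26  0.1 ] open 35.00593902266907
```

Call:
apply_moves(
  motion=[
    [[0,-0.03,0],0,3],
    [[0,0,0],0,3],
    [[0,0,0],0,5],
    [[0,0,0],0,5],
    [[0,0,0],0,5],
    [[0,0,0],0,5],
    [[0,0,0],0,5],
    [[0,0,0],0,5],
  ],
)

```text
time: 37.58
position: [461.6, 51.2, 109.9]
tcp_rot: [0.0, 0.069, 0.998, -0.0]
contact_force: [0.4, -0.5, -0.1]
opening: 0.524
```

Call:
apply_moves(
  motion=[
    [[0,0,-1],0,5],
    [[0,0,-2],0,5],
    [[0,0,-2],0,5],
    [[0,0,-2],0,5],
    [[0,0,-2],0,5],
    [[0,0,-1],0,5],
    [[0,0,0],0,5],
    [[0,0,0],0,5],
  ],
)

```text
time: 38.25
position: [461.8, 51.4, 210.2]
tcp_rot: [0.001, 0.069, 0.998, 0.0]
contact_force: [0.3, -0.4, -1.0]
opening: 0.523
```

```bash
python3 rd.py; python3 ov.py; python3 - <<'E'
from geo import *
s,p=load('w9'); s2,p2=load('s9')
cv2.imwrite('pics/w18.png',p['image'][:,:,::-1])
im=p2['image'][195:295,285:405]
cv2.imwrite('pics/s18z.png',cv2.resize(im,None,fx=6,fy=6,interpolation=cv2.INTER_CUBIC)[:,:,::-1])
E
```

```text
t 38.45 pos [460.74  51.38 208.15] u -31.92 y -45.79 F [-0.41  0.3   0.01] T [ 0.    0.01 -0.01] open 50.0948447212615
```

View pics/w18.png

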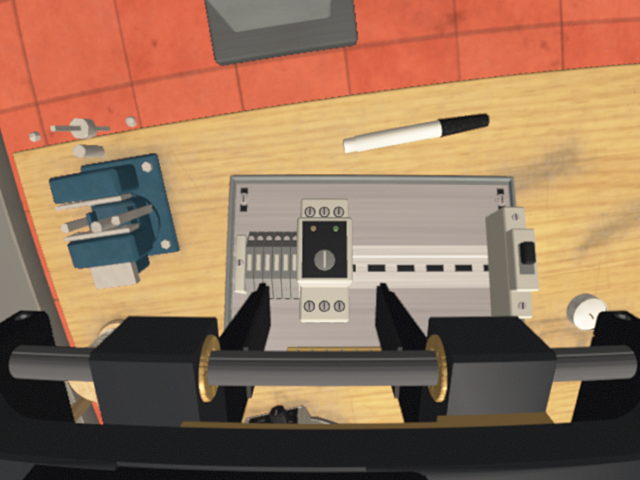

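View pics/s18z.png

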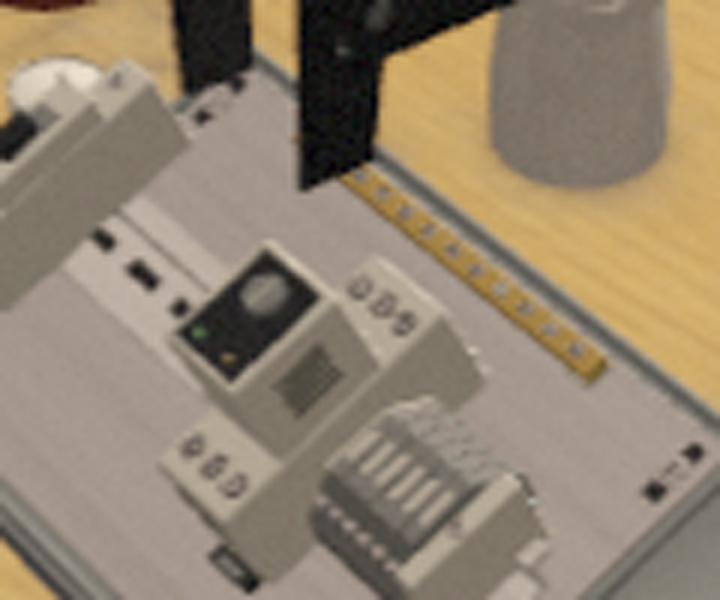

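```bash
python3 - <<'E'
from geo import *
s,p=load('w9')
im=p['image'][190:330,230:370]
cv2.imwrite('pics/w18z.png',cv2.resize(im,None,fx=5,fy=4.25,interpolation=cv2.INTER_CUBIC)[:,:,::-1])
E
```

```text
(no output)
```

View pics/w18z.png

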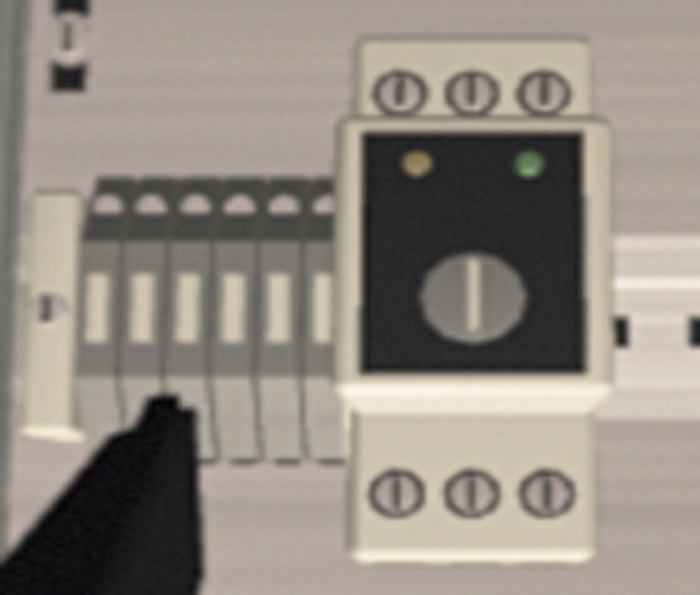

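```bash
python3 - <<'E'
from fitm import *
s,p=load('w9')
M=np.array([[-45,-17.5,1],[-45,17.5,1],[-21,-17.5,39],[-21,17.5,39],[21,-17.5,39],[21,17.5,39],[45,-17.5,1],[45,17.5,1]])
uv=np.array([[301.4,198.9],[348.4,198.9],[297.4,217.8],[352.2,217.8],[297.4,281.3],[352.4,281.3],[300.2,321.3],[349,321.3]])
v=fitm(s,p,M,uv)
c=v[[0,1,3]]
print(R.from_euler('ZY',[-.138,np.radians(-25)]).inv().apply(c-np.array([498.65,92.35,62.3])))
E
```

```text
pos [471.14  51.06 104.91] yaw -8.000123752849822 pitch -26.67132157169335 rms 0.5011720646594088 sd [0.41 0.18 0.   1.18] 0.4459772745674151
 u -21.58 y -44.68
[[ 0.05 -0.5   0.47 -0.16 -0.41  0.48 -0.18  0.18]
 [ 0.43  0.5  -0.77 -0.69  0.7   0.78 -0.52 -0.45]]
[ -1.54 -44.68  47.74]
```

```bash
python3 -c "
from cell import bot,eyes
print(bot.hand_in()); print(bot.read_state()['time'])"
```

```text
the job is handed in; nothing more can be done
None
the job is handed in; nothing more can be done
```

The relay module is back on the rail, clipped flat and up against the terminal row. I let go and handed in at about 38.5 s of the 70 s.

- **Hooking:** I hooked the lip over the upper edge with the foot still raised. A gentle lift then met about 5 N of resistance with almost no movement, so the tongue was caught under the flange. The tilt at entry was about 25°, since the tool cannot tilt and the module hung level. That is outside the stated 15 to 22°, but it slid in on light forces.
- **Snapping:** I tilted the foot down with the module pivoting in the pads, and the clip went under with at most about 17 N of downward push. The clip tab went back in, and the module stayed put when I released it.
- **Sliding:** I regripped it and slid it along the rail until it met the row at about 5 N.

**Last checks:**
- The final wrist picture puts the module at y = -44.7 mm, against a target of -44.5 mm.
- The same fit gives a tilt of 26.7°, where flat is 25°. I count that as flat, because a similar fit was about 1° out when the module hung level.
- That fit also puts the module about 6 mm lower than 54 mm above the rail. The camera's height readings had been several millimetres off all along. The rail's height was 65 mm by camera and about 62 mm by touch, and I trusted the touch.
- I did not measure the clip slide directly.
- No contact with the marker, candle, tealight or spool was noticed. The final wrist view showed the marker and tealight undisturbed, but I did not re-measure any of them.

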